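# Put the work lamp's battery stick on charge

### The job

Take the empty (orange) battery stick from the wooden rack and put it on charge: slip its flat end under the hood of the charger and push it back against the spring contact, then press its button end down past the nose of the catch until it lies level in the rests and is held. Do it gently, without driving the spring contact to its stop or forcing the stick, and leave the blue stick and the other things on the bench alone.

Things in the scene. Friction and masses are not known exactly. Their poses are not given: they have to be found in the camera images.
- orange_stick: the empty battery stick: orange sleeve, black band near one end, a round rod 30 mm in diameter, 110 mm long, 0.19 to 0.31 kg. The end by the black band bears a steel button 10 mm wide, 2 mm tall; the other is plain (flat end). Origin on the axis midway between the end faces; x along the axis to the button end. It lies level in the rack, axis 31 mm up; grip it across, in its middle 40 mm
- orange_stick_button_end (a point): centre of the orange stick's button-end face, 55 mm from its middle (the button stands 2 mm beyond)
- orange_stick_flat_end (a point): centre of the orange stick's flat end face, 55 mm from its middle
- blue_stick: charged stick of the same size, blue sleeve, in the other place of the rack; it stays there. Origin and axes as for the orange one
- rack: wooden rack, fixed, base 90 x 146 x 10 mm. Origin in the middle of the underside, x along the sticks, z up. V-shaped rests at x = -33 and +33 mm carry two parallel sticks at y = -42 and +42 mm; between the rests it is open for fingers down to 10 mm above the bench
- charger: charger's bare steel mounting plate, fixed, 206 x 86 x 3 mm. Origin in the middle of the underside; x from hood end to catch end, z up. The grey-black cradle on it is clamped in slotted holes: it sits up to 6 mm to either side along x of its middle place, differently each time and not measured. All x below are for the middle place. Seated, the stick's axis is at y = 0, z = 34 mm, its middle at x = 6.5 mm
- charger_hood_end (a point): top of the plate's stop at the hood end, x = -95, y = 0, z = 8 mm in the plate's frame. The cradle's hood has its mouth at x = -43, inside 34 mm wide, floor at z = 16.5, roof at 58.5 mm (top 63.5); black flared cheeks lead in. Inside it the domed brass spring contact stands at x = -45, z = 34 mm. The stick fits in tilted up to 22 degrees, button end up
- charger_catch_end (a point): top of the plate's stop at the catch end, x = 95, y = 0, z = 8 mm. The catch: a wall with its face at x = 63.5 mm and top at z = 58 mm; a black nose 18 mm wide overhangs it by 6.5 mm, underside at z = 50.5, tip 2.5 mm thick, bevelled up to the wall. Seated, the button meets the wall and the end face sits 4.5 mm under the nose. To clear the nose the stick needs a tilt of about 20 degrees
- contact (a joint): how far the spring contact is pushed in, m: 0 untouched, 0.0035 by a seated stick; about 0.010 is needed for the stick to pass the nose; its stop at 0.012 must not be reached (keep below 0.0115). It pushes back with 1.5 N at 0 and 1.5 N more per mm (16.5 N at 0.010, 19 N at 0.0115). The V-shaped rests at x = -24 and +45 mm carry the stick; between them it is open for fingers down to z = 17 mm
- carton: small orange carton lying flat, 62 x 98 x 38 mm, bystander; origin in the middle of the underside
- marker: white felt marker with a black cap lying flat, 18 x 134 x 18 mm, bystander; origin in the middle of the underside
Mind the look-alikes: they are no part of the job. Of the things shaped like the orange_stick, the orange one is meant.

How it is judged:
By the outcome, as a careful person would: the job done as asked, in the order asked, and still so for the second after the job is handed in, with the robot touching nothing.
It also fails if it takes over 58 s, if anything falls off the work surface, if the arm or the gripper's body presses on something with over 40 N, if the wrist force passes 120 N, or if a joint passes its speed limit or range.

### The arm

A 6-joint arm with a two-finger parallel gripper is mounted at the origin on the work surface; the furniture and walls round the work are solid. World frame = base frame: x ahead of the robot, y to its left, z up, the work surface at z = 0. Lengths are in m, angles in rad, forces in N, time in s.
With the tool pointing down it reaches from about 0.35 to 0.775 m from the base axis. Payload 5.5 kg.
Tool frame: the origin (TCP) lies at the very end of the fingers, on their centre line; the grasp point (between the pads) lies env.grasp_offset behind it (env.grasp_offset is the distance from the TCP to the grasp point, in m); x points along the fingers, y is the direction in which the jaws open and shut, and the axes are right-handed (so a half turn about x gives the same grasp; the last joint's range is limited). The gripper opens to 85 mm and grips with 20 to 120 N. Pads are 22 mm wide; open, the fingers measure 114 mm over their backs; the gripper's body (76 mm by 85 mm) begins 54 mm behind the grasp point. The pads swing forward as they close: fully open they stand 13 mm farther back than shut.
Start: joints at [1.105, 0.313, 0.046, 1.304, 0, 1.431], TCP at [0.184, 0.545, 0.231] pointing down, gripper open.
Joint ranges: [-2.76, 2.76], [-0.86, 1.69], [-1.03, 1.26], [-2.2, 2.34], [-1.47, 1.5], [-3.14, 3.14]. Speed limits (rad/s): [2.57, 2.57, 3.14, 3.14, 3.14, 3.14].

### API

Orientations are given as a unit quaternion [w, x, y, z].
In Python, from workcell import get_state, viewer, job, env gives the robot as it stands.
- The arm moves only by the tool send_rows, never from a script. Its argument "plan" is a list of rows, each a list of 6 numbers: the shift along the tool's x, y, z in mm, then the turn, a rotation vector about the tool's x, y, z in degrees. A call has exactly 10 rows; each row is the pose to reach, as a shift and turn from the pose commanded when the call began, along the tool's axes at that moment; what a row does not reach only later rows make up. A row lasts 1/8 s, in which the tool goes at most 62.5 mm and 10.7 degrees, less where a joint would pass 70% of its speed; a pose out of reach is approached as far as the arm can. A call with a gripper value outside its range is refused whole. "claw" is the finger opening in mm, from 0 to 85.4, set as the call begins (left out, the last holds). The fingers move at their own pace and stop on an object; "newtons" is the grip in N (left out, the last holds). Time passes only in rows, so rows that repeat a pose let the fingers close, or fill a call up. It gives the time, the measured TCP pose, the force and the opening at its end, in the units of the state.
- get_state(): the state, without advancing time (a new reading comes with each control period).
- viewer.read_camera(name): name is "scene" or "top" or "wrist"; returns a dict with "frame" (480x640x3 uint8, blue, green, red), "mtx" (3x3 intrinsics, pixels), "rvec" (rotation vector, rad) and "tvec" (3), from world to camera coordinates, as OpenCV has them. Camera axes: x right, y down, z forward; pixel columns grow to the right and rows downward; lengths in m; the calibration is good to about 2 mm. A picture is of the moment at which its call begins. There is no depth.
- job.hand_in(): hands the job in, once; it reports no verdict.
The state is a dict: "clock": time; "joint_pos": joint angles; "qvel": joint speeds; "tau": joint torques, N m; "tcp_pos": TCP position; "orientation": TCP orientation; "wrist_force": force on the tool from outside, world axes, zero at the start; "ft_torque": the same for the moment, N m; "finger_gap": finger opening in m.
Only numpy, scipy, OpenCV 4.12 (cv2) and the standard library are available. Lean on these libraries where they do the work, as an engineer would, in place of code of your own. Each camera call takes 0.05 s, during which the arm holds its last target.

## Working session

There is one attempt and no reset: what is moved stays moved. The work goes in short steps, Python scripts to look and compute and a tool call to move; the robot and the scene stay as the last step left them, time stands still between calls to the robot, and variables do not carry over. Pictures are saved under pics/ and viewed, and the job is handed in when it is done.

Besides the shell and the picture viewer there is one more tool, called after "Call:" as name([rows], argument=value, ...), one row to a line, values as JSON. send_rows: Moves the arm, as the interface text tells. Its arguments: {"type":"object","properties":{"plan":{"type":"array"},"claw":{"type":"number"},"newtons":{"type":"number"}},"required":["plan"]}

```bash
ls; mkdir -p pics
python3 - <<'E'
from workcell import get_state, viewer, job, env
import cv2
print(get_state()); print(env.grasp_offset)
for n in ["scene","top","wrist"]:
    d=viewer.read_camera(n); cv2.imwrite(f"pics/{n}0.png",d["frame"]); print(n,d["mtx"].tolist(),d["rvec"],d["tvec"])
E
```

```text
pics
{'clock': 0.0, 'joint_pos': array([ 1.10539487e+00,  3.14016174e-01,  4.49526855e-02,  1.30356356e+00,
       -1.75913612e-05,  1.43120373e+00]), 'qvel': array([-0.00088797, -0.00150901,  0.00020053,  0.00072145, -0.00033988,
        0.00077456]), 'tau': array([-1.10829387e-03, -4.80630898e+01,  2.98529309e+01,  1.93150132e-02,
       -1.54669060e-04, -1.65872973e-05]), 'tcp_pos': array([0.18382279, 0.54428789, 0.23038912]), 'orientation': array([ 0.69755779,  0.11406224,  0.69793156, -0.11530169]), 'wrist_force': array([-0.01440397, -1.08155105, -0.00808761]), 'ft_torque': array([-0.06718279, -0.05043083, -0.01097849]), 'finger_gap': 0.08567445026844364}
0.0187
scene [[602.6609882415727, 0.0, 310.4446610001488], [0.0, 602.6609882415727, 239.74091260773278], [0.0, 0.0, 1.0]] [ 2.2758321  -0.65239262  0.24173635] [-0.27602406  0.22108065  1.6742665 ]
top [[478.4157632504502, 0.0, 321.9137423082452], [0.0, 478.4157632504502, 241.1545994657386], [0.0, 0.0, 1.0]] [ 2.19140376 -2.13984887  0.14719385] [0.07482163 0.40979354 1.09877211]
wrist [[386.99684708965003, 0.0, 319.64965929370504], [0.0, 386.99684708965003, 237.83941322491015], [0.0, 0.0, 1.0]] [-2.330569   -1.67163528 -0.26654716] [-0.5733775  -0.04002203  0.38154555]
```

View pics/scene0.png

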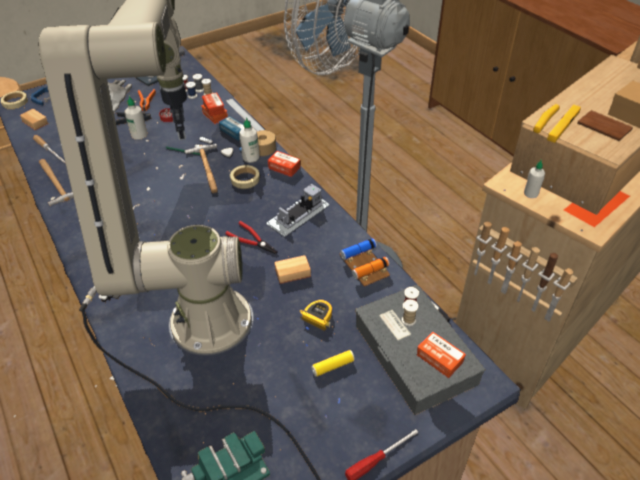

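View pics/top0.png

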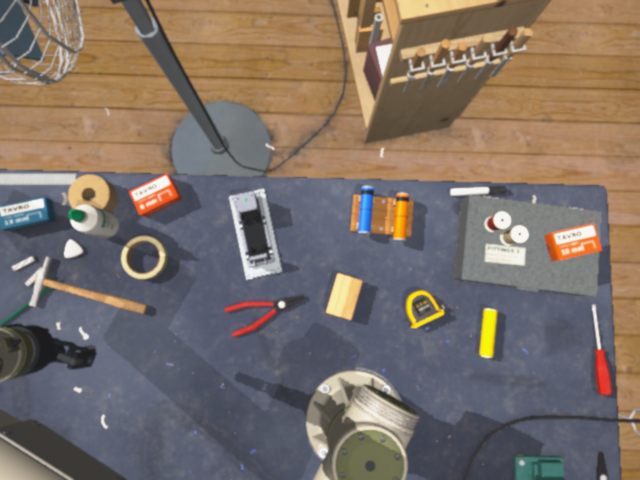

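View pics/wrist0.png

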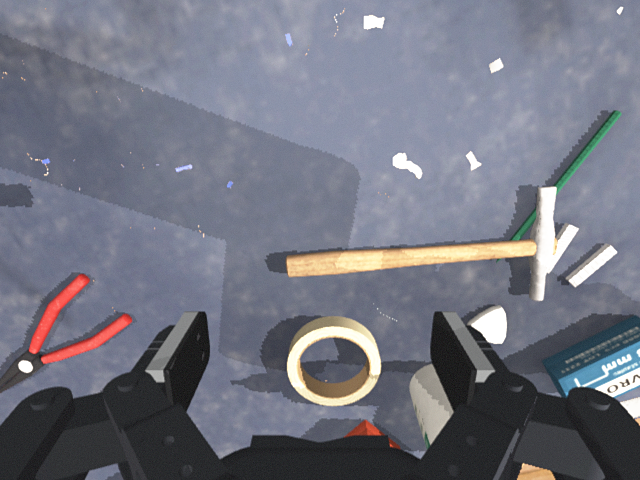

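Top view: an orange stick (401,217) and a blue one (366,209), both in the rack, and a loose yellow rod (488,333). The orange one in the rack fits the description. I'll enlarge it to confirm.

```bash
python3 - <<'E'
import cv2, numpy as np
t=cv2.imread("pics/top0.png"); s=cv2.imread("pics/scene0.png")
a=cv2.resize(t[175:250,340:430],None,fx=4.4,fy=4.4,interpolation=cv2.INTER_CUBIC)
b=cv2.resize(t[180:285,220:290],(220,330),interpolation=cv2.INTER_CUBIC)
c=cv2.resize(s[180:290,260:400],(420,330),interpolation=cv2.INTER_CUBIC)
im=np.zeros((600,800,3),np.uint8); im[:330,:396]=a[:330]; im[:330,400:620]=b
im[332:600,:420]=c[:268]
cv2.imwrite("pics/crop0.png",im)
E
cat > h.py <<'E'
import cv2,numpy as np
from scipy.spatial.transform import Rotation as R
def cam(d):
    Rm=cv2.Rodrigues(np.array(d["rvec"],float))[0]; t=np.array(d["tvec"],float).ravel(); return np.array(d["mtx"]),Rm,t
def ray(d,uv):
    K,Rm,t=cam(d); v=Rm.T@np.linalg.inv(K)@np.array([uv[0],uv[1],1.]); return -Rm.T@t,v/np.linalg.norm(v)
def onz(d,uv,z):
    o,v=ray(d,uv); return o+v*(z-o[2])/v[2]
def proj(d,p):
    K,Rm,t=cam(d); q=K@(Rm@np.array(p,float)+t); return q[:2]/q[2]
E
python3 - <<'E'
import sys; sys.path.insert(0,'.')
from h import *
import cv2
from workcell import viewer
d=viewer.read_camera("top"); f=d["frame"]
hsv=cv2.cvtColor(f,cv2.COLOR_BGR2HSV)
def comp(mask,nm,z):
    n,l,st,ce=cv2.connectedComponentsWithStats(mask.astype(np.uint8))
    for i in range(1,n):
        if st[i,4]>150:
            ys,xs=np.where(l==i); r=cv2.minAreaRect(np.c_[xs,ys].astype(np.float32)); print(nm,st[i],ce[i],r, onz(d,r[0],z).round(4))
roi=np.zeros(f.shape[:2],bool); roi[170:300,340:430]=1
H,S,V=[hsv[...,i].astype(int) for i in range(3)]
comp(roi&(S>170)&(H>5)&(H<20),"or",.031)
comp(roi&(S>150)&(H>95)&(H<125)&(V>120),"bl",.031)
roi[:]=0; roi[175:290,220:295]=1
comp(roi&(S<60)&(V>110),"plate",.003)
E
```

```text
or [393 201  16  37 340] [401.34117647 218.33529412] ((400.4058532714844, 218.72352600097656), (14.572335243225098, 36.35414123535156), 4.39870548248291) [ 0.4648 -0.0988  0.031 ]
bl [359 194  14  37 392] [365.33418367 211.84693878] ((365.2909851074219, 211.7991943359375), (10.864289283752441, 36.304832458496094), 5.19442892074585) [ 0.4792 -0.0159  0.031 ]
plate [ 220  175   75  115 6591] [254.81990593 233.60006069] ((257.0, 232.0), (114.0, 74.0), 90.0) [0.4287 0.24   0.003 ]
```

View pics/crop0.png

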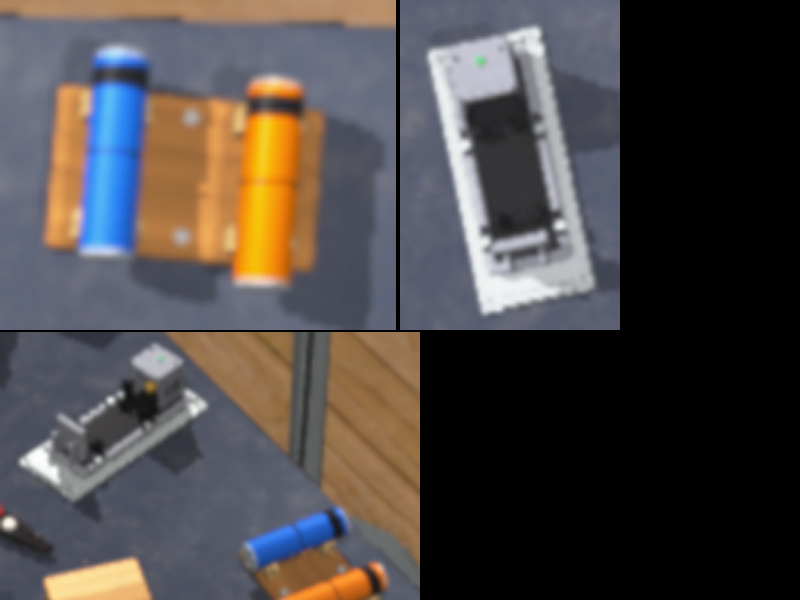

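The crop shows the orange stick lying in the rack, with its black band and button end far from the robot (top ≈(402,195)) and its flat end near (≈(399,238)). The charger's hood, a grey box with a green lamp at ≈(246,200), is at the far end, and its catch (≈(259,258)) is at the near end. So the stick has to be turned half round. Next I'll measure the charger roughly and set up the tool-camera geometry.

Run:
```python
from h import *
from workcell import viewer,get_state
d=viewer.read_camera("top")
P=[onz(d,(220+u/3.143,180+v/3.143),.003) for u,v in [(30,50),(140,28),(195,288),(85,313)]]
for p in P: print(p.round(4))
c=np.mean(P,0); ax=(P[2]+P[3]-P[0]-P[1])/2; print(c.round(4),np.linalg.norm(ax),np.degrees(np.arctan2(ax[1],ax[0])))
# stick ends
a=onz(d,(340+275/4.4,175+80/4.4),.031);b=onz(d,(340+262/4.4,175+280/4.4),.031); print(a.round(4),b.round(4),((a+b)/2).round(4),np.linalg.norm(a-b),np.degrees(np.arctan2(*(a-b)[[1,0]])))
s=get_state(); w=viewer.read_camera("wrist"); K,Rm,t=cam(w)
q=s["orientation"]; T=R.from_quat([q[1],q[2],q[3],q[0]]).as_matrix(); print(T.round(3)); o=-Rm.T@t
print("cam in tool",(T.T@(o-s["tcp_pos"])).round(4),(T.T@Rm.T).round(3))
```

```text
[0.5149 0.3095 0.003 ]
[0.5343 0.2259 0.003 ]
[0.3354 0.1771 0.003 ]
[0.3146 0.2591 0.003 ]
[0.4248 0.2429 0.003 ] 0.2056738648563413 -166.02632607577718
[ 0.5262 -0.1036  0.031 ] [ 0.4175 -0.0969  0.031 ] [ 0.4719 -0.1002  0.031 ] 0.10891162333353643 -3.5089106109589094
[[-0.     0.32   0.947]
 [-0.001  0.947 -0.32 ]
 [-1.    -0.001 -0.   ]]
cam in tool [-0.1428 -0.0003 -0.0814] [[ 0.001 -0.315  0.949]
 [ 1.    -0.001 -0.001]
 [ 0.001  0.949  0.315]]
```

Call:
send_rows([
  [10, -28, 39, -4, 0, 0],
  [20, -55, 78, -8, 0, 0],
  [30, -83, 117, -12, 0, 0],
  [40, -110, 156, -16, 0, 0],
  [51, -138, 195, -20, 0, 0],
  [61, -166, 235, -24, 0, 0],
  [71, -193, 274, -28, 0, 0],
  [81, -221, 313, -32.7, 0, 0],
  [81, -221, 313, -32.7, 0, 0],
  [81, -221, 313, -32.7, 0, 0],
])

```text
clock: 1.55
tcp_pos: [0.4096, 0.2353, 0.1504]
orientation: [0.702, -0.086, 0.702, 0.086]
wrist_force: [0.0, 0.4, 0.5]
finger_gap: 0.0857
```

Run:
```python
from workcell import viewer,get_state
import cv2,pickle
s=get_state();print(s['tcp_pos'],s['joint_pos'],s['clock'])
d=viewer.read_camera("wrist");pickle.dump(d,open("w1.pkl","wb"));cv2.imwrite("pics/w1.png",d["frame"])
```

```text
[0.40964933 0.23528702 0.15035518] [ 3.50865886e-01  1.59276347e-01 -3.57749449e-01  1.05407040e+00
  5.03854201e-04  1.07237079e-01] 1.55
```

View pics/w1.png

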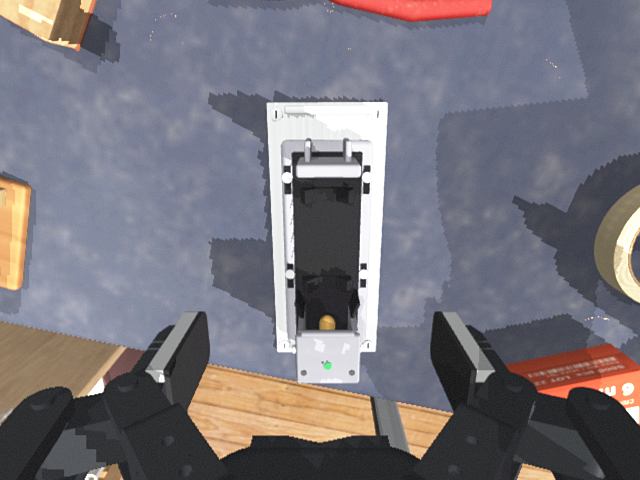

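The wrist view shows the plate, with corners ≈(268,103), (387,103), (376,352) and (275,352). The catch is at the top (≈(330,165)), the brass contact is at (327,322), and the hood's front top edge is at row ≈332. I'll enlarge to measure.

Run:
```python
import cv2,numpy as np
f=cv2.imread("pics/w1.png")
a=cv2.resize(f[95:215,250:410],(800,600),interpolation=cv2.INTER_CUBIC)
b=cv2.resize(f[270:390,250:410],(800,600),interpolation=cv2.INTER_CUBIC)
cv2.imwrite("pics/w1a.png",a);cv2.imwrite("pics/w1b.png",b)
```

```text
(no output)
```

View pics/w1a.png

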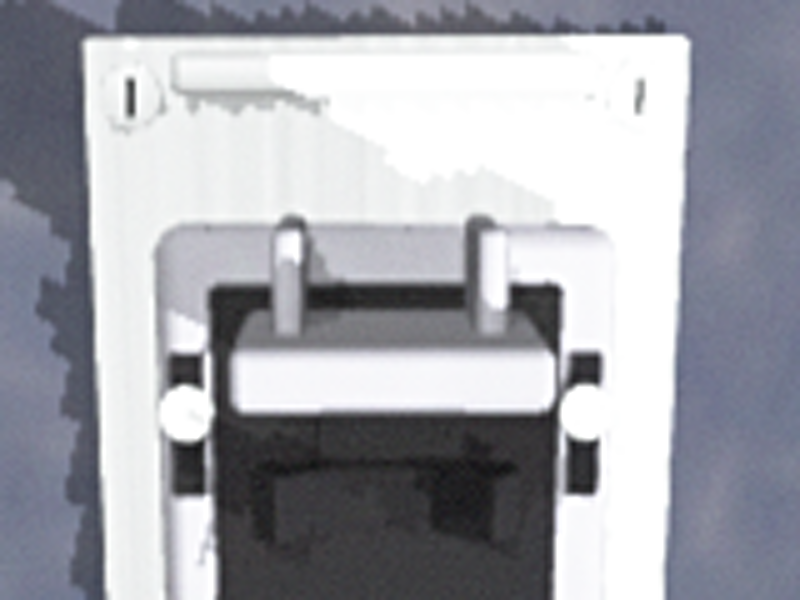

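View pics/w1b.png

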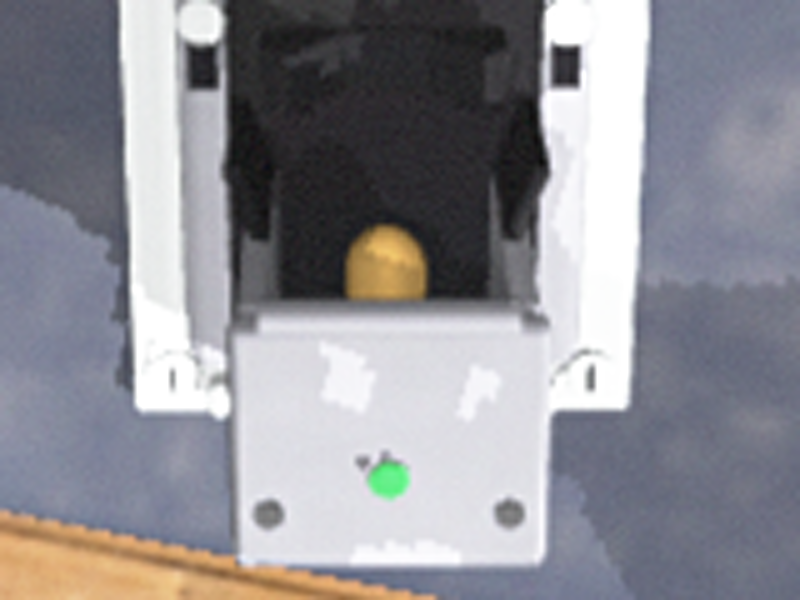

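```bash
cat > ch.py <<'E'
from h import *
import pickle
d=pickle.load(open("w1.pkl","rb"))
A=lambda u,v:(250+u/5-.4,95+v/5-.4)
B=lambda u,v:(250+u/5-.4,270+v/5-.4)
P=[onz(d,q,.003) for q in (B(137,410),B(632,410),A(690,37),A(83,37))]
for p in P: print(p.round(4))
c=np.mean(P,0); ax=(P[2]+P[3]-P[0]-P[1])/2; print("plate",c.round(4),np.linalg.norm(ax),np.linalg.norm(P[0]-P[1]),np.linalg.norm(P[2]-P[3]),np.degrees(np.arctan2(ax[1],ax[0])))
ex=ax/np.linalg.norm(ax); ex[2]=0; ey=np.array([-ex[1],ex[0],0])
def loc(uv,z,n):
    p=onz(d,uv,z)-c; print(n,(p@ex*1000).round(1),(p@ey*1000).round(1))
loc(A(230,413),.058,"wallface L");loc(A(555,413),.058,"wallface R")
loc(B(250,330),.0635,"hood top front");loc(B(540,330),.0635,"hood top front")
loc(B(256,303),.0585,"roof front");loc(B(520,303),.0585,"")
loc(B(385,225),.034,"contact top-ish")
loc(B(240,560),.0635,"hood back");loc(B(546,560),.0635,"hood back")
E
python3 ch.py
```

```text
[0.5344 0.2275 0.003 ]
[0.5136 0.3115 0.003 ]
[0.3139 0.2609 0.003 ]
[0.3346 0.1775 0.003 ]
plate [0.4241 0.2443 0.003 ] 0.20598944727564156 0.08657222473109562 0.08589122582918708 -165.85750484550542
wallface L 58.9 19.9
wallface R 58.7 -19.7
hood top front -48.4 19.4
hood top front -48.5 -20.2
roof front -47.2 18.8
 -47.4 -17.8
contact top-ish -49.0 0.5
hood back -86.0 21.6
hood back -86.2 -22.0
```

Call:
send_rows([
  [0, -34, -2, 10, 0, 0],
  [0, -68, -4, 20, 0, 0],
  [0, -102, -6, 30, 0, 0],
  [0, -136, -8, 40, 0, 0],
  [0, -170, -10, 50, 0, 0],
  [0, -204, -12, 60, 0, 0],
  [0, -238, -14, 70, 0, 0],
  [0, -272, -16, 80, 0, 0],
  [0, -306, -18, 90, 0, 0],
  [0, -340, -21, 100, 0, 0],
])

```text
clock: 2.85
tcp_pos: [0.4725, -0.0993, 0.1508]
orientation: [0.517, 0.483, 0.516, -0.483]
wrist_force: [0.6, -0.2, 0.7]
finger_gap: 0.0853
```

Call:
send_rows([
  [0, 0, 0, 10, 0, 0],
  [0, 0, 0, 20, 0, 0],
  [0, 0, 0, 30, 0, 0],
  [0, 0, 0, 40, 0, 0],
  [0, 0, 0, 50, 0, 0],
  [0, 0, 0, 60, 0, 0],
  [0, 0, 0, 70, 0, 0],
  [0, 0, 0, 80, 0, 0],
  [0, 0, 0, 90, 0, 0],
  [0, 0, 0, 97.5, 0, 0],
])

```text
clock: 4.1
tcp_pos: [0.4723, -0.0981, 0.1507]
orientation: [-0.022, 0.707, -0.022, -0.707]
wrist_force: [0.2, 0.1, 0.9]
finger_gap: 0.0854
```

Run:
```python
from workcell import viewer,get_state
import cv2,pickle
s=get_state();print(s['tcp_pos'],s['joint_pos'],s['clock'],s['orientation'])
d=viewer.read_camera("wrist");pickle.dump(d,open("w2.pkl","wb"));cv2.imwrite("pics/w2.png",d["frame"])
```

```text
[ 0.47233747 -0.09807901  0.15067753] [-3.71528103e-01  1.76967658e-01 -3.35219451e-01  1.05806647e+00
  2.99183481e-04  2.83271655e+00] 4.1 [-0.02218286  0.70697602 -0.02211149 -0.70654364]
```

View pics/w2.png

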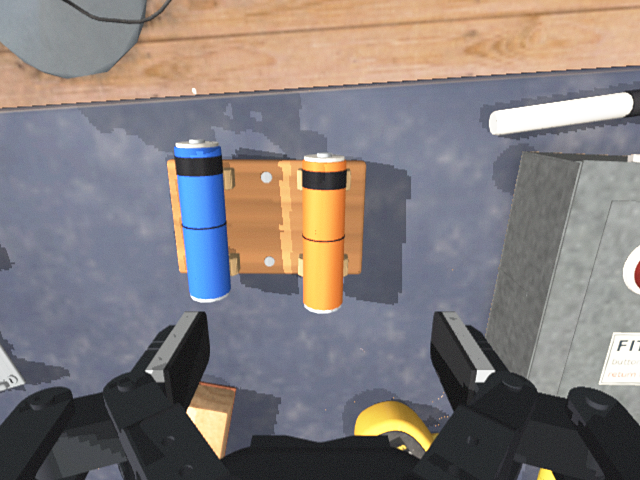

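The orange stick spans ≈(324,155) at the button and band end to (323,311) at the flat end. The blue one is at (203,225). Next I'll measure the orange stick's edges.

Run:
```python
from h import *
import pickle
d=pickle.load(open("w2.pkl","rb")); f=d["frame"]
hsv=cv2.cvtColor(f,cv2.COLOR_BGR2HSV); H,S,V=[hsv[...,i].astype(int) for i in range(3)]
o,_=ray(d,(0,0)); print("cam",o.round(3))
m=(S>190)&(H>8)&(H<22)&(V>150); m[:,:290]=0;m[:,360:]=0;m[:140]=0;m[330:]=0
for r in list(range(192,312,15)):
    xs=np.where(m[r])[0]; print(r,xs.min(),xs.max(),len(xs))
g=f[145:325,320].astype(int); print([(145+i,tuple(v)) for i,v in enumerate(g) if i<22 or i>158])
```

```text
cam [ 0.552 -0.103  0.293]
192 341 344 4
207 340 344 5
222 341 343 3
237 338 340 3
252 336 342 6
267 339 342 4
282 336 341 5
297 336 341 6
[(145, (np.int64(129), np.int64(109), np.int64(105))), (146, (np.int64(128), np.int64(112), np.int64(108))), (147, (np.int64(128), np.int64(111), np.int64(109))), (148, (np.int64(128), np.int64(113), np.int64(108))), (149, (np.int64(127), np.int64(113), np.int64(107))), (150, (np.int64(130), np.int64(113), np.int64(109))), (151, (np.int64(126), np.int64(109), np.int64(104))), (152, (np.int64(140), np.int64(129), np.int64(126))), (153, (np.int64(200), np.int64(198), np.int64(197))), (154, (np.int64(255), np.int64(255), np.int64(255))), (155, (np.int64(255), np.int64(255), np.int64(255))), (156, (np.int64(255), np.int64(255), np.int64(255))), (157, (np.int64(224), np.int64(227), np.int64(229))), (158, (np.int64(230), np.int64(240), np.int64(244))), (159, (np.int64(255), np.int64(255), np.int64(255))), (160, (np.int64(255), np.int64(255), np.int64(255))), (161, (np.int64(255), np.int64(255), np.int64(255))), (162, (np.int64(188), np.int64(230), np.in
[... 655 characters left out ...]
312, (np.int64(255), np.int64(255), np.int64(255))), (313, (np.int64(218), np.int64(207), np.int64(206))), (314, (np.int64(141), np.int64(122), np.int64(118))), (315, (np.int64(142), np.int64(121), np.int64(117))), (316, (np.int64(142), np.int64(121), np.int64(117))), (317, (np.int64(145), np.int64(125), np.int64(122))), (318, (np.int64(145), np.int64(129), np.int64(123))), (319, (np.int64(146), np.int64(126), np.int64(123))), (320, (np.int64(145), np.int64(125), np.int64(123))), (321, (np.int64(146), np.int64(126), np.int64(123))), (322, (np.int64(144), np.int64(124), np.int64(120))), (323, (np.int64(144), np.int64(124), np.int64(120))), (324, (np.int64(147), np.int64(128), np.int64(125)))]
```

Run:
```python
from h import *
import pickle
d=pickle.load(open("w2.pkl","rb")); f=d["frame"]
hsv=cv2.cvtColor(f,cv2.COLOR_BGR2HSV); H,S,V=[hsv[...,i].astype(int) for i in range(3)]
m=(S>90)&(H>5)&(H<30)&(V>225)
pts=[]
for r in (195,210,225,250,260,280,295,305):
    xs=np.where(m[r,295:355])[0]+295; c=(xs.min()+xs.max())/2; p=onz(d,(c,r),.034); pts.append(p); print(r,xs.min(),xs.max(),p.round(4))
pts=np.array(pts); k=np.polyfit(pts[:,0],pts[:,1],1); print("heading",np.degrees(np.arctan(k[0])), "y at .472",np.polyval(k,.472))
for n,uv,z in [("flat top edge",(323,313.3),.046),("flat r",(323,313.3),.031),("button face top",(324,161.5),.046),("face/157",(324,157),.040),("seam",(323,239),.046)]:
    print(n,onz(d,uv,z).round(4))
```

```text
195 295 340 [ 0.4973 -0.0985  0.034 ]
210 295 339 [ 0.4869 -0.0975  0.034 ]
225 295 339 [ 0.4761 -0.0968  0.034 ]
250 295 338 [ 0.4576 -0.0952  0.034 ]
260 295 337 [ 0.45   -0.0944  0.034 ]
280 303 337 [ 0.4342 -0.0962  0.034 ]
295 303 336 [ 0.4221 -0.0951  0.034 ]
305 307 336 [ 0.4137 -0.0961  0.034 ]
heading -1.769691748799179 y at .472 -0.0967542961159664
flat top edge [ 0.4134 -0.097   0.046 ]
flat r [ 0.405  -0.0967  0.031 ]
button face top [ 0.521  -0.1042  0.046 ]
face/157 [ 0.5232 -0.1044  0.04  ]
seam [ 0.4696 -0.1005  0.046 ]
```

Run:
```python
from h import *
import pickle
d=pickle.load(open("w2.pkl","rb")); f=d["frame"]
im=cv2.resize(f[145:325,270:370],(440,792)[:2],interpolation=cv2.INTER_CUBIC)
g=cv2.cvtColor(f,cv2.COLOR_BGR2LAB).astype(int)
for r in (172,182,200,225,250,268,285,300):
    row=f[r].astype(int); sat=row[:,2]-row[:,0]
    print(r,sat[296:352].tolist())
```

```text
172 [128, 71, 67, 77, 76, 102, 44, -3, -9, -10, -9, -12, -10, -2, 13, 9, 6, 24, 30, 50, 53, 51, 48, 50, 51, 82, 87, 83, 86, 95, 95, 94, 89, 86, 55, 40, 42, 38, 41, 44, 21, 15, 10, 4, -5, -5, -2, -4, -9, -4, 28, 81, 85, 88, 76, 105]
182 [126, 92, 73, 74, 72, 102, 48, 0, -5, 1, -3, -3, -2, 0, 0, -1, -3, -2, -3, -2, -3, -1, -1, 1, -1, 0, 0, 1, -2, -5, -1, -1, -1, -1, -3, 0, -4, 2, 0, -2, -2, 2, 0, 1, -2, 0, 1, -3, -9, 1, 49, 80, 85, 87, 82, 101]
200 [128, 126, 123, 128, 127, 123, 156, 176, 177, 167, 163, 160, 158, 152, 150, 143, 144, 139, 140, 142, 145, 145, 147, 149, 151, 154, 156, 156, 155, 159, 160, 159, 165, 165, 165, 167, 169, 174, 176, 179, 179, 178, 176, 173, 170, 166, 161, 150, 138, 114, 109, 111, 109, 111, 112, 110]
225 [124, 124, 124, 126, 123, 121, 147, 173, 172, 168, 164, 158, 156, 152, 147, 145, 147, 143, 144, 146, 147, 151, 151, 153, 155, 155, 155, 156, 156, 159, 158, 164, 164, 166, 170, 170, 175, 177, 178, 179, 179, 178, 178, 171, 167, 161, 153, 139, 122, 106, 107, 106, 105, 105, 107, 107]
250 [125, 124, 124, 127, 125, 124, 128, 169, 173, 168, 162, 158, 155, 151, 149, 148
[... 344 characters left out ...]
9, 161, 160, 166, 173, 170, 172, 178, 177, 181, 182, 175, 175, 172, 168, 167, 157, 146, 128, 102, 86, 82, 93, 83, 111, 118, 116, 115]
285 [-16, -14, -24, -26, -26, -31, -16, 155, 173, 171, 159, 158, 157, 160, 153, 154, 152, 152, 154, 153, 157, 155, 154, 157, 156, 155, 155, 157, 159, 162, 167, 168, 171, 172, 177, 179, 179, 179, 176, 178, 175, 169, 166, 164, 150, 142, 127, 7, -21, -18, -18, -14, -19, -15, -15, -17]
300 [-22, -25, -23, -25, -25, -32, -15, 151, 172, 168, 162, 159, 155, 158, 158, 157, 157, 153, 157, 156, 154, 154, 156, 157, 154, 155, 157, 158, 159, 161, 164, 169, 173, 177, 177, 176, 182, 179, 180, 174, 172, 170, 165, 155, 145, 131, 56, -19, -26, -24, -25, -25, -25, -27, -26, -27]
```

Run:
```python
from h import *
import pickle
d=pickle.load(open("w2.pkl","rb"))
a=onz(d,(324.1,182),.031);b=onz(d,(322.4,300),.031); print(a,b,np.degrees(np.arctan2(*(a-b)[[1,0]])))
k=(a-b)/(a-b)[0]; print("at .4685",b+k*(.4685-b[0]))
q=[-0.02218286,0.70697602,-0.02211149,-0.70654364];T=R.from_quat([q[1],q[2],q[3],q[0]]).as_matrix();print(T.round(4))
```

```text
[ 0.50539086 -0.10355377  0.031     ] [ 0.41625336 -0.09691225  0.031     ] -4.261162873761868
at .4685 [ 0.4685     -0.10080508  0.031     ]
[[ 6.00e-04 -6.26e-02 -9.98e-01]
 [ 1.00e-04 -9.98e-01  6.26e-02]
 [-1.00e+00 -1.00e-04 -6.00e-04]]
```

Call:
send_rows([
  [20, 3, 4, 0, 0, 0],
  [40, 3, 4, 0, 0, 0],
  [60, 3, 4, 0, 0, 0],
  [80, 3, 4, 0, 0, 0],
  [98, 3, 4, 0, 0, 0],
  [112, 3, 4, 0, 0, 0],
  [124, 3, 4, 0, 0, 0],
  [132, 3, 4, 0, 0, 0],
  [137, 3, 4, 0, 0, 0],
  [137, 3, 4, 0, 0, 0],
], claw=60)

```text
clock: 5.4
tcp_pos: [0.4677, -0.1025, 0.0131]
orientation: [0.021, -0.707, 0.021, 0.707]
wrist_force: [0.3, 0.2, 0.3]
finger_gap: 0.0599
```

Run:
```python
from workcell import viewer,get_state
import cv2,pickle
s=get_state();print(s['tcp_pos'],s['wrist_force'],s['clock'],s['finger_gap'])
d=viewer.read_camera("wrist");pickle.dump(d,open("w3.pkl","wb"));cv2.imwrite("pics/w3.png",d["frame"])
```

```text
[ 0.46768572 -0.1024517   0.01312651] [0.26720056 0.24622756 0.27415434] 5.4 0.05990825343576143
```

View pics/w3.png

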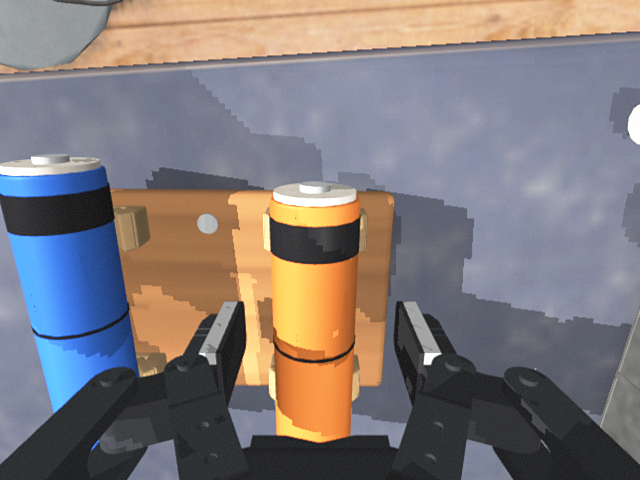

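Call:
send_rows([
  [0, -1.7, 0, 0, 0, 0],
  [0, -1.7, 0, 0, 0, 0],
  [0, -1.7, 0, 0, 0, 0],
  [0, -1.7, 0, 0, 0, 0],
  [0, -1.7, 0, 0, 0, 0],
  [0, -1.7, 0, 0, 0, 0],
  [0, -1.7, 0, 0, 0, 0],
  [0, -1.7, 0, 0, 0, 0],
  [0, -1.7, 0, 0, 0, 0],
  [0, -1.7, 0, 0, 0, 0],
], claw=20, newtons=50)

```text
clock: 6.7
tcp_pos: [0.4682, -0.1003, 0.0138]
orientation: [-0.022, 0.707, -0.021, -0.706]
wrist_force: [-0.7, 3.0, 6.1]
finger_gap: 0.0286
```

Run:
```python
from workcell import viewer,get_state
import cv2,pickle
s=get_state();print(s['tcp_pos'],s['wrist_force'],s['clock'],s['finger_gap'])
d=viewer.read_camera("wrist");pickle.dump(d,open("w4.pkl","wb"));cv2.imwrite("pics/w4.png",d["frame"])
```

```text
[ 0.46816782 -0.1003389   0.01381157] [-0.71556161  2.95772034  6.12658805] 6.7 0.028645979387415407
```

View pics/w4.png

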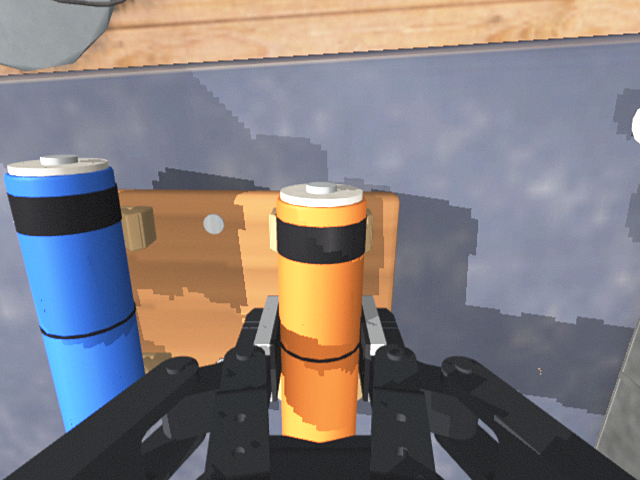

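Call:
send_rows([
  [-10, 0, 0, 0, 0, 0],
  [-30, 0, 0, 0, 0, 0],
  [-55, 0, 0, 0, 0, 0],
  [-80, 0, 0, 0, 0, 0],
  [-105, 0, 0, 0, 0, 0],
  [-125, 0, 0, 0, 0, 0],
  [-138, 0, 0, 0, 0, 0],
  [-145, 0, 0, 0, 0, 0],
  [-145, 0, 0, 0, 0, 0],
  [-145, 0, 0, 0, 0, 0],
])

```text
clock: 8.0
tcp_pos: [0.4674, -0.1006, 0.1575]
orientation: [0.022, -0.706, 0.021, 0.707]
wrist_force: [0.2, 0.2, -2.4]
finger_gap: 0.0282
```

Run:
```python
from workcell import viewer,get_state
import cv2,pickle
s=get_state();print(s['tcp_pos'],s['wrist_force'],s['ft_torque'],s['clock'],s['finger_gap'],s['orientation'])
d=viewer.read_camera("wrist");pickle.dump((s,d),open("w5.pkl","wb"));cv2.imwrite("pics/w5.png",d["frame"])
```

```text
[ 0.46736323 -0.10059634  0.15750857] [ 0.18833271  0.22245811 -2.41785293] [ 0.00127787 -0.0696441  -0.05016925] 8.0 0.028212897745928254 [ 0.02158108 -0.70632516  0.02122143  0.70724019]
```

View pics/w5.png

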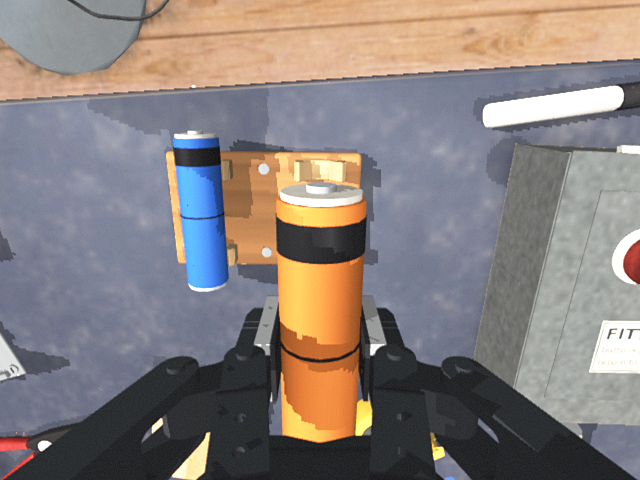

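```bash
python3 - <<'E'
from h import *
import pickle
s,d=pickle.load(open("w5.pkl","rb"))
q=s["orientation"];T=R.from_quat([q[1],q[2],q[3],q[0]]).as_matrix();p0=s["tcp_pos"]
f=d["frame"]
print([tuple(int(v) for v in f[r,345]) for r in range(180,212)])
w=lambda x,y,z:p0+T@np.array([x,y,z])/1000
for gx in (-18.7,-16,-21):
  for c in (0,):
    print(gx,"face top",proj(d,w(gx-15,0,c-55)),"face bot",proj(d,w(gx+15,0,c-55)),"btn",proj(d,w(gx,0,c-57)),"left",proj(d,w(gx,-15,c-55)),"right",proj(d,w(gx,15,c-55)), "flat top", proj(d,w(gx-15,0,c+55)))
E
python3 - <<'E'
import cv2
f=cv2.imread("pics/w5.png");cv2.imwrite("pics/w5c.png",cv2.resize(f[170:290,250:390],(700,600),interpolation=cv2.INTER_CUBIC))
E
```

```text
[(103, 144, 177), (92, 140, 197), (120, 186, 249), (129, 205, 255), (125, 191, 251), (131, 158, 198), (133, 139, 140), (136, 140, 142), (133, 142, 145), (162, 173, 178), (151, 160, 165), (166, 173, 180), (178, 188, 194), (178, 190, 195), (178, 187, 194), (178, 190, 195), (174, 185, 191), (173, 184, 192), (231, 240, 243), (243, 250, 251), (241, 248, 250), (240, 247, 249), (241, 248, 250), (246, 251, 250), (233, 243, 245), (136, 168, 222), (55, 121, 230), (70, 158, 254), (79, 169, 254), (78, 168, 254), (82, 172, 254), (81, 173, 254)]
-18.7 face top [318.92150702 200.53968669] face bot [318.96524155 182.15980119] btn [318.93631669 184.18206512] left [272.69185367 190.36238708] right [365.18997875 190.25080834] flat top [319.37707503 486.90521795]
-16 face top [318.92633974 198.50868753] face bot [318.96831871 180.86659373] btn [318.94033493 182.6972607 ] left [273.62189021 188.76092073] right [364.26794911 188.65191111] flat top [319.37290489 480.39165139]
-21 face top [318.91721103 202.34511968] face bot [318.96252978 183.29944951] btn [318.93276127 185.4958517 ] left [271.86908975 191.77913651] right [366.00565273 191.66527356] flat top [319.38074494 492.6374505 ]
```

View pics/w5c.png

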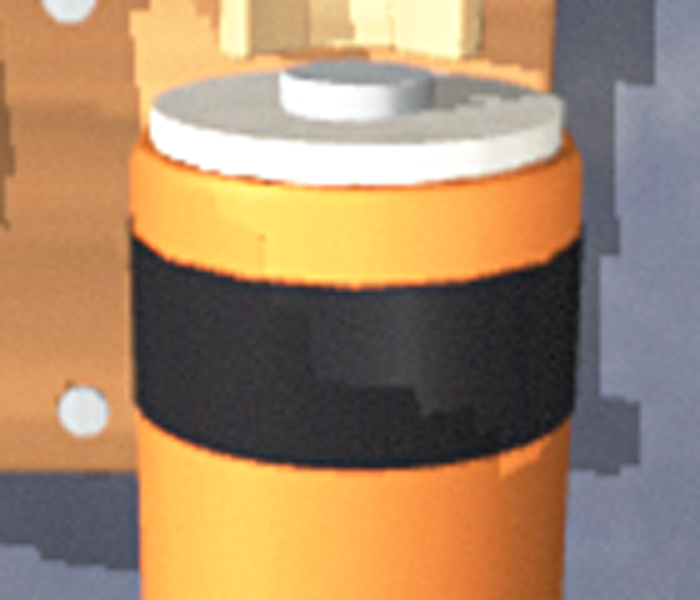

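The stick is held centred. The button disc sits where the projection expects it, so the slip along the axis is under 0.5 mm, and it is turned about 0.7°. Next I'll write a helper that turns cradle-frame targets into tool-axis deltas.

```bash
cat > tgt.py <<'E'
from h import *
from workcell import get_state
H=np.radians(-165.86); ex=np.array([np.cos(H),np.sin(H),0]); up=np.array([0,0,1.]); ey=np.cross(up,ex)
C0=np.array([.4241,.2443,0])+(-.0047)*ex
GX=-.0172; YAW=.65  # stick heading = tool(-z) heading - YAW deg
def Tof(s):
    q=s["orientation"]; return R.from_quat([q[1],q[2],q[3],q[0]]).as_matrix()
def pose(Xf,Zf,th,y=0):
    t=np.radians(th); h=np.radians(-165.86+YAW); e=np.array([np.cos(h),np.sin(h),0])
    a=np.cos(t)*e+np.sin(t)*up; n=-np.sin(t)*e+np.cos(t)*up
    T=np.c_[-n,np.cross(-a,-n),-a]
    ar=np.cos(t)*ex+np.sin(t)*up
    c=C0+Xf/1000*ex+Zf/1000*up+.055*ar+y/1000*ey
    return c-T@np.array([GX,0,0]),T
def delta(Xf,Zf,th,y=0,s=None):
    s=s or get_state(); T=Tof(s); p,Tt=pose(Xf,Zf,th,y)
    return (T.T@(p-s["tcp_pos"])*1000).round(1), np.degrees(R.from_matrix(T.T@Tt).as_rotvec()).round(2)
def now(s=None):
    s=s or get_state(); T=Tof(s); a=-T[:,2]; th=np.degrees(np.arcsin(a[2]))
    t=np.radians(th); ar=np.cos(t)*ex+np.sin(t)*up
    F=s["tcp_pos"]+T@np.array([GX,0,0])-.055*ar-C0
    f=s["wrist_force"]
    print("t %.2f Xf %.2f y %.2f Zf %.2f th %.2f yaw %.2f | F ex %.1f ey %.1f z %.1f gap %.1f q"%(s["clock"],F@ex*1e3,F@ey*1e3,F[2]*1e3,th,np.degrees(np.arctan2(a[1],a[0])),f@ex,f@ey,f[2],s["finger_gap"]*1e3),s["joint_pos"].round(2))
E
python3 - <<'E'
from tgt import *
now(); print(pose(-28,90,21.5)[0],pose(-28,90,0)[0]); print(delta(-28,90,0)); print(pose(-28,35,21.5)[0])
E
```

```text
t 8.05 Xf -7.98 y 345.00 Zf 174.73 th -0.08 yaw -3.47 | F ex -0.7 ey 0.0 z -2.0 gap 28.6 q [-0.38  0.17 -0.33  1.08  0.    2.82]
[0.40009177 0.23817798 0.09415439] [0.40247565 0.23885229 0.0728    ]
(array([  85. , -334.8,   85.1]), array([ 1.6174e+02,  6.0000e-02, -1.1000e-01]))
[0.40009177 0.23817798 0.03915439]
```

Call:
send_rows([
  [0, -33, 8, -10, 0, 0],
  [0, -67, 17, -20, 0, 0],
  [0, -100, 25, -30, 0, 0],
  [0, -134, 34, -40, 0, 0],
  [0, -167, 42, -50, 0, 0],
  [0, -201, 51, -60, 0, 0],
  [0, -234, 60, -70, 0, 0],
  [0, -268, 68, -80, 0, 0],
  [0, -301, 77, -90, 0, 0],
  [0, -335, 85, -100, 0, 0],
])

```text
clock: 9.3
tcp_pos: [0.4026, 0.2397, 0.1577]
orientation: [0.529, 0.469, 0.529, -0.469]
wrist_force: [0.2, -0.0, -2.3]
finger_gap: 0.0285
```

Call:
send_rows([
  [0, 0, 0, -10, 0, 0],
  [0, 0, 0, -20, 0, 0],
  [0, 0, 0, -30, 0, 0],
  [0, 0, 0, -40, 0, 0],
  [0, 0, 0, -50, 0, 0],
  [0, 0, 0, -60, 0, 0],
  [0, 0, 0, -70, 0, 0],
  [0, 0, 0, -80, 0, 0],
  [0, 0, 0, -90, 0, 0],
  [0, 0, 0, -98.2, 0, 0],
])

```text
clock: 10.55
tcp_pos: [0.4029, 0.2386, 0.1576]
orientation: [0.701, -0.093, 0.701, 0.092]
wrist_force: [0.5, -0.2, -2.4]
finger_gap: 0.0288
```

Run:
```python
from tgt import *
now(); print(delta(-28,75,21.5));
```

```text
t 10.55 Xf -28.34 y 0.32 Zf 174.75 th 0.07 yaw -164.98 | F ex -0.4 ey 0.3 z -2.4 gap 28.8 q [ 0.36  0.15 -0.35  1.07  0.    0.1 ]
(array([78.5,  0.3, -2.7]), array([ 0.23, 21.43,  0.05]))
```

Call:
send_rows([
  [9, 0, 0, 0, 2.7, 0],
  [19, 0, -1, 0, 5.4, 0],
  [29, 0, -1, 0, 8, 0],
  [39, 0, -1, 0, 10.7, 0],
  [49, 0, -2, 0, 13.4, 0],
  [59, 0, -2, 0.1, 16.1, 0],
  [69, 0, -2, 0.2, 18.8, 0],
  [78.5, 0.3, -2.7, 0.2, 21.4, 0],
  [78.5, 0.3, -2.7, 0.2, 21.4, 0],
  [78.5, 0.3, -2.7, 0.2, 21.4, 0],
])

```text
clock: 11.8
tcp_pos: [0.4006, 0.2384, 0.0797]
orientation: [0.559, -0.105, 0.819, 0.071]
wrist_force: [0.7, -0.3, -2.9]
finger_gap: 0.0288
```

Run:
```python
from tgt import *
from workcell import viewer
import pickle
s=get_state();now(s); print(delta(-28,35,21.5))
for n in ("wrist","scene","top"):
    d=viewer.read_camera(n); pickle.dump((s,d),open(f"x6{n}.pkl","wb")); f=d["frame"]
    if n=="scene": f=cv2.resize(f[160:260,240:370],(780,600),interpolation=cv2.INTER_CUBIC)
    if n=="top": f=cv2.resize(f[180:290,200:310],(600,600),interpolation=cv2.INTER_CUBIC)
    cv2.imwrite(f"pics/x6{n}.png",f)
```

```text
t 11.80 Xf -28.53 y -0.05 Zf 75.68 th 21.37 yaw -165.47 | F ex -0.6 ey 0.5 z -2.9 gap 28.8 q [ 0.34  0.51 -0.12  1.31  0.03  0.08]
(array([38. , -0. , 14.3]), array([-0.24,  0.13, -0.06]))
```

View pics/x6wrist.png

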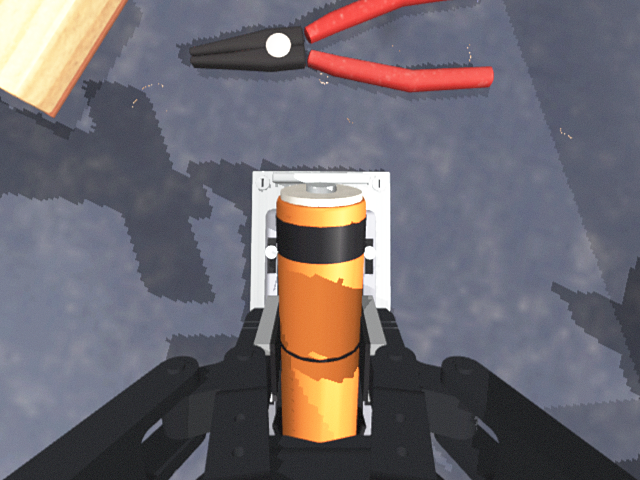

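View pics/x6scene.png

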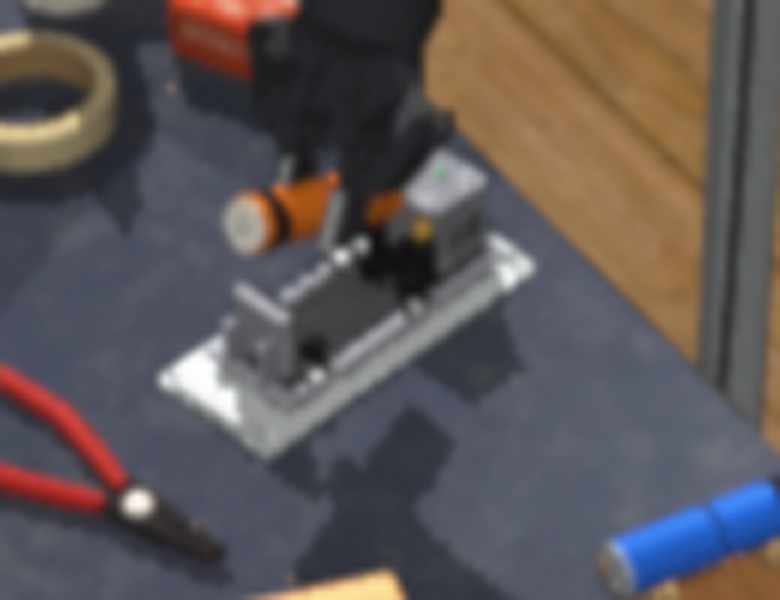

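View pics/x6top.png

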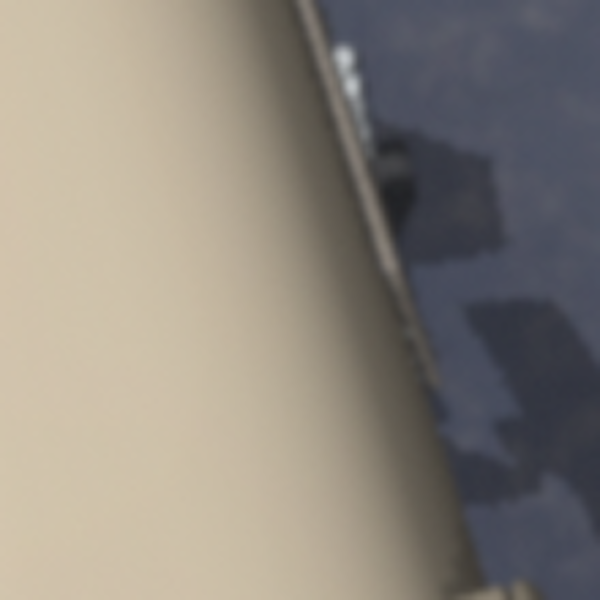

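The wrist view shows the stick (centre col ≈321) aligned over the plate (252–390 at row 180, centre 321). The scene view shows it tilted, button up, in front of the hood. I'll lower it.

Call:
send_rows([
  [6, 0, 2, 0, 0, 0],
  [12, 0, 4.5, 0, 0, 0],
  [18, 0, 7, 0, 0, 0],
  [23, 0, 8.7, 0, 0, 0],
  [28, 0, 10.5, 0, 0.1, 0],
  [32, 0, 12, 0, 0.1, 0],
  [35, 0, 13.2, -0.1, 0.1, 0],
  [38, 0, 14.3, -0.2, 0.1, 0],
  [38, 0, 14.3, -0.2, 0.1, 0],
  [38, 0, 14.3, -0.2, 0.1, 0],
])

```text
clock: 13.2
tcp_pos: [0.4001, 0.2384, 0.0402]
orientation: [0.558, -0.106, 0.82, 0.073]
wrist_force: [-1.0, -0.4, 5.7]
finger_gap: 0.0285
```

Run:
```python
from tgt import *
from workcell import viewer
import pickle
s=get_state();now(s); print(delta(-43,35,21.5))
for n in ("wrist","scene"):
    d=viewer.read_camera(n); pickle.dump((s,d),open(f"x7{n}.pkl","wb")); f=d["frame"]
    if n=="scene": f=cv2.resize(f[160:260,240:370],(780,600),interpolation=cv2.INTER_CUBIC)
    cv2.imwrite(f"pics/x7{n}.png",f)
```

```text
t 13.20 Xf -28.04 y -0.18 Zf 36.03 th 21.48 yaw -165.26 | F ex 1.0 ey 0.1 z 5.7 gap 28.5 q [ 0.34  0.55 -0.16  1.23  0.03  0.08]
(array([-4.5, -0.4, 14.3]), array([-0.04,  0.02, -0.09]))
```

View pics/x7wrist.png

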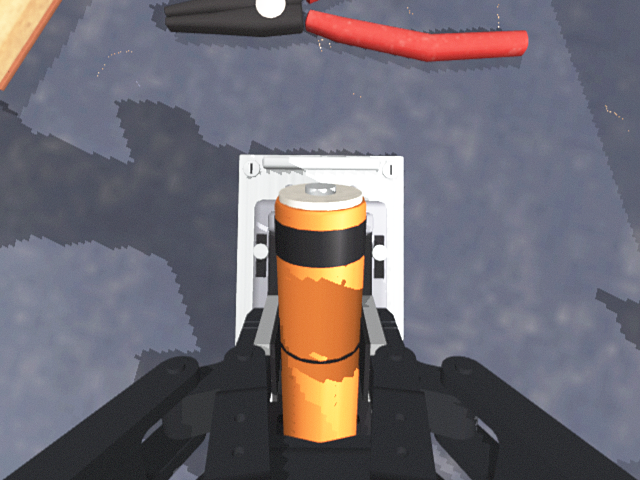

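View pics/x7scene.png

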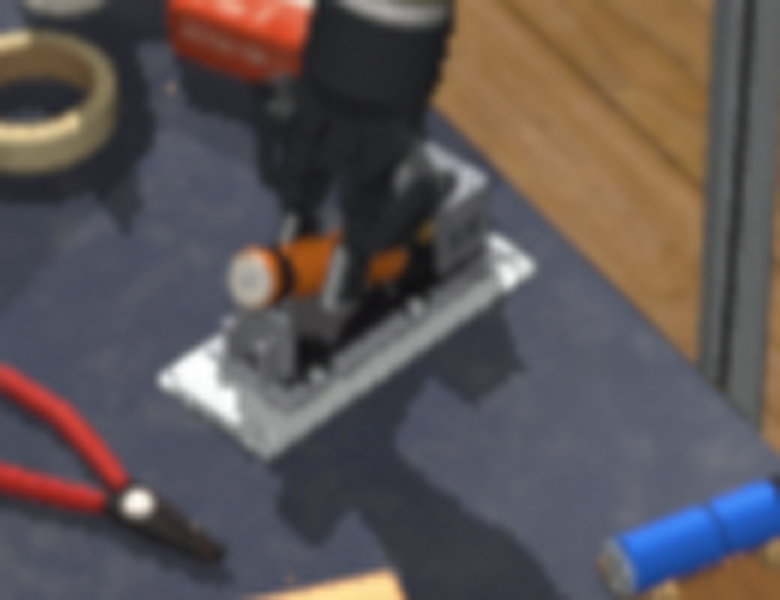

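```bash
python3 - <<'E'
from tgt import *
import pickle
for n in ("w5","x6wrist","x7wrist"):
    s,d=pickle.load(open(n+".pkl","rb")); f=s["wrist_force"];m=s["ft_torque"]
    print(n,"F",(f@ex).round(2),(f@ey).round(2),f[2].round(2),"M",(m@ex).round(3),(m@ey).round(3),m[2].round(3),"tcp",s["tcp_pos"].round(4))
d=pickle.load(open("w1.pkl","rb"))
c=np.array([.4241,.2443,0])-.0047*ex
B=lambda u,v:(250+u/5-.4,270+v/5-.4); A=lambda u,v:(250+u/5-.4,95+v/5-.4)
for n,uv in [("cheek outer",B(235,100)),("cheek widest",B(225,170)),("cheek inner",B(270,235)),("right out",B(545,165)),("rest -24?",B(385,40)),("restL",B(265,40)),("rest45 near edge",A(390,465)),("rest45 L",A(255,500)),("A R",A(495,530))]:
    for z in (.02,.035,.05):
        p=onz(d,uv,z)-c; print(n,z,(p@ex*1e3).round(1),(p@ey*1e3).round(1))
E
python3 - <<'E'
import cv2,numpy as np
f=cv2.imread("pics/w1.png");g=f[180:340,280:375];g=cv2.convertScaleAbs(g,alpha=3.5);cv2.imwrite("pics/w1d.png",cv2.resize(g,(475,800)[:2],interpolation=cv2.INTER_CUBIC)[:600])
g=cv2.convertScaleAbs(f[180:335,285:370],alpha=4);cv2.imwrite("pics/w1d.png",cv2.resize(g,(329,600),interpolation=cv2.INTER_CUBIC))
E
```

```text
w5 F -0.24 -0.17 -2.42 M 0.016 0.068 -0.05 tcp [ 0.4674 -0.1006  0.1575]
x6wrist F -0.65 0.46 -2.86 M -0.039 0.498 -0.043 tcp [0.4006 0.2384 0.0797]
x7wrist F 1.01 0.12 5.73 M -0.013 -0.417 -0.044 tcp [0.4001 0.2384 0.0402]
cheek outer 0.02 -30.2 23.6
cheek outer 0.035 -23.0 22.6
cheek outer 0.05 -15.7 21.5
cheek widest 0.02 -42.4 25.4
cheek widest 0.035 -34.4 24.3
cheek widest 0.05 -26.5 23.2
cheek inner 0.02 -54.0 18.5
cheek inner 0.035 -45.4 17.8
cheek inner 0.05 -36.8 17.0
right out 0.02 -41.7 -24.9
right out 0.035 -33.8 -23.3
right out 0.05 -25.9 -21.7
rest -24? 0.02 -20.2 0.3
rest -24? 0.035 -13.4 0.5
rest -24? 0.05 -6.7 0.8
restL 0.02 -20.1 18.7
restL 0.035 -13.4 18.0
restL 0.05 -6.6 17.2
rest45 near edge 0.02 49.8 -0.3
rest45 near edge 0.035 52.7 -0.1
rest45 near edge 0.05 55.5 0.2
rest45 L 0.02 44.8 19.0
rest45 L 0.035 47.9 18.2
rest45 L 0.05 51.1 17.4
A R 0.02 40.3 -15.5
A R 0.035 43.7 -14.4
A R 0.05 47.1 -13.3
```

View pics/w1d.png

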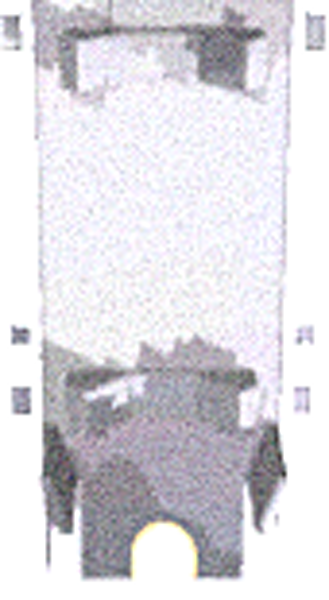

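Upward force rose about 8 N. Checking the geometry, the stick's underside meets the catch wall's top edge at x≈63.5, because I had only checked the end corner. I'll raise it first, then slide in higher.

Run:
```python
from tgt import *
for a in [(-28,42,21.5),(-36,39.5,21.5),(-40,37.5,21.5),(-42,36.5,21.5)]: print(a,delta(*a))
```

```text
(-28, 42, 21.5) (array([-5.6, -0.2, -2.2]), array([-0.04,  0.02, -0.08]))
(-36, 39.5, 21.5) (array([-6.2, -0.3,  6.1]), array([-0.04,  0.02, -0.08]))
(-40, 37.5, 21.5) (array([-5.8, -0.3, 10.6]), array([-0.04,  0.02, -0.08]))
(-42, 36.5, 21.5) (array([-5.6, -0.3, 12.8]), array([-0.04,  0.02, -0.08]))
```

Call:
send_rows([
  [-4, -0.2, -1, 0, 0, 0],
  [-6.5, -0.2, -2.2, 0, 0, 0],
  [-6.6, -0.2, -0.5, 0, 0, 0],
  [-6.8, -0.2, 1.5, 0, 0, 0],
  [-7, -0.3, 4, 0, 0, 0],
  [-7, -0.3, 6, 0, 0, 0],
  [-6.8, -0.3, 8, 0, 0, 0],
  [-6.6, -0.3, 10, 0, 0, 0],
  [-6.4, -0.3, 11, 0, 0, 0],
  [-6.4, -0.3, 11, 0, 0, 0],
])

```text
clock: 14.55
tcp_pos: [0.4123, 0.2411, 0.0411]
orientation: [0.558, -0.106, 0.82, 0.072]
wrist_force: [0.3, -0.8, -3.1]
finger_gap: 0.0287
```

Run:
```python
from tgt import *
now()
for a in [(-42,36,21.5),(-44,35.5,21.5),(-46,35.2,21.5)]: print(a,delta(*a))
```

```text
t 14.55 Xf -40.56 y 0.16 Zf 36.91 th 21.50 yaw -165.26 | F ex -0.1 ey 0.9 z -3.1 gap 28.7 q [ 0.34  0.57 -0.12  1.25  0.03  0.08]
(-42, 36, 21.5) (array([0.3, 0.1, 1.7]), array([-0.05, -0.  , -0.06]))
(-44, 35.5, 21.5) (array([0.1, 0.1, 3.7]), array([-0.05, -0.  , -0.06]))
(-46, 35.2, 21.5) (array([-0.4,  0.1,  5.7]), array([-0.05, -0.  , -0.06]))
```

Call:
send_rows([
  [0.2, 0.1, 1, 0, 0, 0],
  [0.2, 0.1, 2, 0, 0, 0],
  [0.1, 0.1, 3, 0, 0, 0],
  [0, 0.1, 4, 0, 0, 0],
  [-0.2, 0.1, 5, 0, 0, 0],
  [-0.4, 0.1, 6, 0, 0, 0],
  [-0.7, 0.1, 7, 0, 0, 0],
  [-1, 0.1, 7.5, 0, 0, 0],
  [-1, 0.1, 7.5, 0, 0, 0],
  [-1, 0.1, 7.5, 0, 0, 0],
])

```text
clock: 15.8
tcp_pos: [0.419, 0.243, 0.0393]
orientation: [0.558, -0.106, 0.82, 0.072]
wrist_force: [-2.7, -0.0, -2.7]
finger_gap: 0.0286
```

Run:
```python
from tgt import *
now()
for a in [(-50,35,21.5),(-54,35,21.5),(-55.7,35,21.5)]: print(a,delta(*a))
```

```text
t 15.80 Xf -47.49 y -0.03 Zf 35.10 th 21.54 yaw -165.26 | F ex 2.6 ey -0.6 z -2.7 gap 28.6 q [ 0.34  0.58 -0.1   1.26  0.03  0.08]
(-50, 35, 21.5) (array([-0.8, -0.1,  2.4]), array([-0.05, -0.04, -0.06]))
(-54, 35, 21.5) (array([-2.3, -0.1,  6.1]), array([-0.05, -0.04, -0.06]))
(-55.7, 35, 21.5) (array([-2.9, -0.1,  7.7]), array([-0.05, -0.04, -0.06]))
```

Call:
send_rows([
  [-0.3, 0, 0.7, 0, 0, 0],
  [-0.6, 0, 1.4, 0, 0, 0],
  [-0.8, -0.1, 2.1, 0, 0, 0],
  [-1, -0.1, 2.8, 0, 0, 0],
  [-1.3, -0.1, 3.4, 0, 0, 0],
  [-1.5, -0.1, 4, 0, 0, 0],
  [-1.6, -0.1, 4.3, 0, 0, 0],
  [-1.6, -0.1, 4.3, 0, 0, 0],
  [-1.6, -0.1, 4.3, 0, 0, 0],
  [-1.6, -0.1, 4.3, 0, 0, 0],
])

```text
clock: 17.05
tcp_pos: [0.4223, 0.2438, 0.0393]
orientation: [0.557, -0.106, 0.821, 0.072]
wrist_force: [-6.3, -2.1, -0.5]
finger_gap: 0.0286
```

Run:
```python
from tgt import *
now()
for a in [(-54,35,21.5),(-55.7,35,21.5)]: print(a,delta(*a))
```

```text
t 17.05 Xf -50.87 y 0.03 Zf 34.96 th 21.68 yaw -165.26 | F ex 6.6 ey 0.5 z -0.5 gap 28.6 q [ 0.34  0.59 -0.09  1.27  0.03  0.08]
(-54, 35, 21.5) (array([-1., -0.,  3.]), array([-0.04, -0.18, -0.06]))
(-55.7, 35, 21.5) (array([-1.6, -0. ,  4.5]), array([-0.04, -0.18, -0.06]))
```

Run:
```python
from tgt import *
from workcell import viewer
import pickle
d=viewer.read_camera("wrist"); a=cv2.imread("pics/x7wrist.png")[170:290,250:390]; b=d["frame"][170:290,250:390]
cv2.imwrite("pics/x9.png",cv2.resize(np.hstack([a,b]),(798,342),interpolation=cv2.INTER_CUBIC)); cv2.imwrite("pics/x9w.png",d["frame"])
for n in ("w5","x7wrist"):
    s,dd=pickle.load(open(n+".pkl","rb")); f=dd["frame"]; print(n,[int(x) for x in f[194:210,345,0]],[int(x) for x in f[194:210,300,0]])
f=d["frame"];print([int(x) for x in f[194:210,345,0]],[int(x) for x in f[194:210,300,0]])
```

```text
w5 [178, 178, 174, 173, 231, 243, 241, 240, 241, 246, 233, 136, 55, 70, 79, 78] [177, 172, 163, 206, 255, 255, 255, 255, 255, 255, 255, 106, 64, 120, 130, 121]
x7wrist [188, 184, 182, 186, 188, 176, 203, 255, 255, 255, 255, 255, 255, 255, 215, 75] [189, 187, 187, 186, 181, 181, 179, 223, 249, 251, 250, 250, 253, 255, 199, 61]
[179, 180, 178, 180, 244, 255, 255, 255, 255, 255, 255, 255, 150, 78, 106, 125] [181, 177, 174, 174, 176, 232, 249, 249, 248, 249, 254, 242, 141, 49, 60, 75]
```

View pics/x9.png

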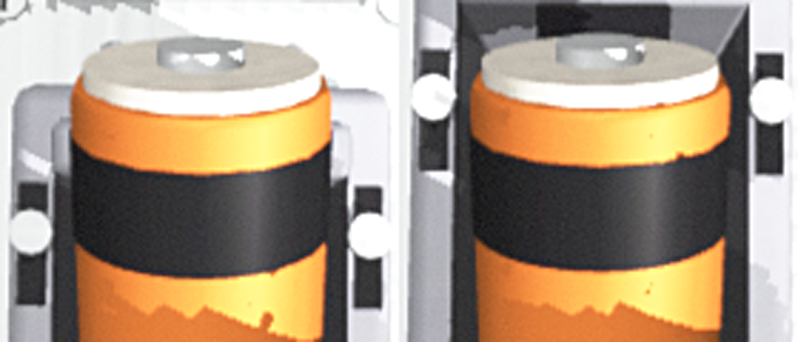

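Call:
send_rows([
  [-0.2, 0, 0.6, 0, 0, 0],
  [-0.4, 0, 1.2, 0, 0, 0],
  [-0.6, 0, 1.8, 0, -0.1, 0],
  [-0.8, 0, 2.4, 0, -0.1, 0],
  [-1, 0, 3, 0, -0.1, 0],
  [-1.1, 0, 3.5, 0, -0.1, 0],
  [-1.2, 0, 3.8, 0, -0.1, 0],
  [-1.2, 0, 3.8, 0, -0.1, 0],
  [-1.2, 0, 3.8, 0, -0.1, 0],
  [-1.2, 0, 3.8, 0, -0.1, 0],
])

```text
clock: 18.35
tcp_pos: [0.4245, 0.2443, 0.0392]
orientation: [0.556, -0.106, 0.821, 0.072]
wrist_force: [-10.0, -3.2, 1.7]
finger_gap: 0.0282
```

Run:
```python
from tgt import *
from workcell import viewer
now(); now()
for a in [(-55.7,35,21.5),(-56.7,35,21.5)]: print(a,delta(*a))
d=viewer.read_camera("wrist"); f=d["frame"];print([int(x) for x in f[194:210,345,0]],[int(x) for x in f[194:210,300,0]])
cv2.imwrite("pics/x10.png",f)
```

```text
t 18.35 Xf -53.17 y 0.02 Zf 34.74 th 21.77 yaw -165.26 | F ex 10.5 ey 0.7 z 1.7 gap 28.2 q [ 0.34  0.6  -0.08  1.27  0.03  0.08]
t 18.35 Xf -53.17 y 0.02 Zf 34.74 th 21.77 yaw -165.26 | F ex 10.5 ey 0.7 z 1.7 gap 28.2 q [ 0.34  0.6  -0.08  1.27  0.03  0.08]
(-55.7, 35, 21.5) (array([-0.9, -0. ,  2.3]), array([-0.04, -0.27, -0.05]))
(-56.7, 35, 21.5) (array([-1.3, -0. ,  3.3]), array([-0.04, -0.27, -0.05]))
[175, 182, 174, 181, 255, 255, 255, 255, 255, 255, 255, 255, 92, 84, 119, 130] [178, 180, 170, 171, 192, 246, 251, 248, 248, 250, 255, 200, 77, 52, 64, 75]
```

View pics/x10.png

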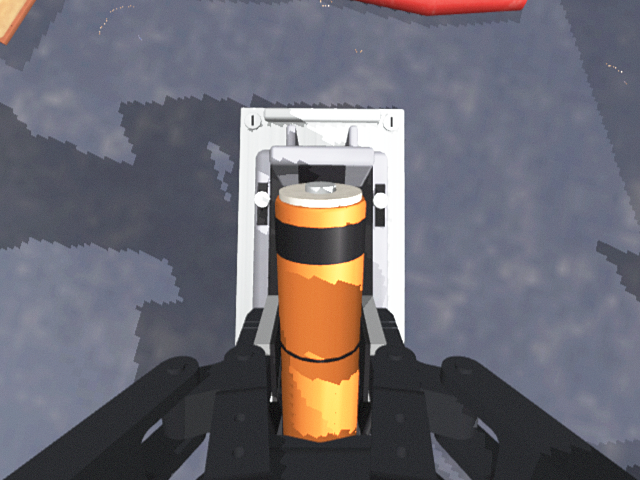

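```bash
python3 - <<'E'
from tgt import *
from workcell import viewer
d=viewer.read_camera("wrist"); f=d["frame"]; import pickle; pickle.dump(d,open("x10.pkl","wb"))
for c in (280,355,365): print(c,[int(x) for x in f[140:182,c,1]])
E
python3 - <<'E'
import cv2
f=cv2.imread("pics/x10.png");cv2.imwrite("pics/x10c.png",cv2.resize(cv2.convertScaleAbs(f[95:215,240:400],alpha=1.6),(800,600),interpolation=cv2.INTER_CUBIC))
E
```

```text
280 [237, 238, 237, 239, 240, 211, 182, 209, 233, 239, 242, 240, 241, 240, 242, 242, 242, 242, 243, 247, 217, 165, 143, 128, 110, 89, 76, 73, 74, 76, 76, 78, 69, 73, 75, 111, 136, 136, 132, 126, 108, 102]
355 [243, 241, 241, 241, 242, 244, 211, 176, 201, 227, 230, 232, 232, 234, 235, 235, 237, 237, 237, 239, 237, 236, 230, 227, 218, 185, 150, 131, 136, 136, 132, 135, 135, 134, 134, 141, 137, 137, 135, 134, 132, 133]
365 [255, 255, 255, 255, 255, 255, 244, 176, 201, 225, 231, 233, 234, 233, 232, 234, 238, 236, 238, 239, 238, 235, 231, 226, 223, 191, 149, 130, 130, 132, 132, 133, 130, 134, 141, 150, 158, 167, 146, 99, 65, 47]
```

View pics/x10c.png

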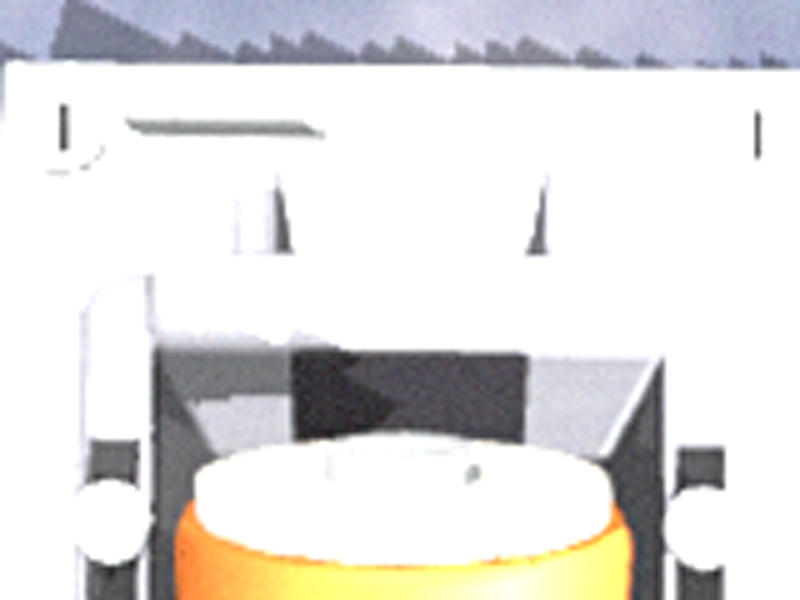

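Run:
```python
from tgt import *
import pickle
d=pickle.load(open("x10.pkl","rb"))
pc=np.array([.4241,.2443,0])
for n,uv,z in [("wall face edge R",(360,165),.058),("wall face L",(280,161),.058),("wall face edge nose",(320,165),.058),("plate catch edge",(320,108),.003),("btn top",(320,184),0.08)]:
    p=onz(d,uv,z)-pc; print(n,(p@ex*1e3).round(2),(p@ey*1e3).round(2))
o,_=ray(d,(0,0)); print("cam",(o-pc)@ex,o[2])
```

```text
wall face edge R 58.71 -14.5
wall face L 59.96 15.61
wall face edge nose 58.57 0.55
plate catch edge 102.73 0.96
btn top 46.92 0.43
cam 0.02241552850121978 0.20161880456787412
```

Two readings disagree. The wall-edge measurement again gives a cradle offset of ≈ -4.7 mm, yet the force (≈10.9 N) means a contact depth of ≈6.3 mm, about 1.6 mm less than geometry gives. The stick may sit ~1.6 mm further toward the button in my grip than I assumed. Force reads the spring directly, so I'll go by force.

Call:
send_rows([
  [-0.2, 0, 0.5, 0, 0, 0],
  [-0.4, 0, 1, 0, -0.1, 0],
  [-0.6, 0, 1.5, 0, -0.2, 0],
  [-0.8, 0, 2, 0, -0.3, 0],
  [-0.9, 0, 2.4, 0, -0.3, 0],
  [-1, 0, 2.7, 0, -0.3, 0],
  [-1, 0, 2.7, 0, -0.3, 0],
  [-1, 0, 2.7, 0, -0.3, 0],
  [-1, 0, 2.7, 0, -0.3, 0],
  [-1, 0, 2.7, 0, -0.3, 0],
])

```text
clock: 19.7
tcp_pos: [0.4261, 0.2447, 0.0391]
orientation: [0.557, -0.106, 0.82, 0.072]
wrist_force: [-11.8, -3.6, 2.7]
finger_gap: 0.0287
```

Run:
```python
from tgt import *
from workcell import viewer
now()
for a in [(-57,34.7,21.5),(-57,34.5,18)]: print(a,delta(*a))
```

```text
t 19.70 Xf -54.80 y 0.02 Zf 34.80 th 21.61 yaw -165.25 | F ex 12.3 ey 0.6 z 2.7 gap 28.7 q [ 0.34  0.6  -0.08  1.27  0.03  0.08]
(-57, 34.7, 21.5) (array([-0.6, -0. ,  2.1]), array([-0.04, -0.11, -0.03]))
(-57, 34.5, 18) (array([ 2.9, -0. ,  3.3]), array([-0.04, -3.61, -0.03]))
```

Call:
send_rows([
  [-0.2, 0, 0.5, 0, 0, 0],
  [-0.4, 0, 1, 0, -0.1, 0],
  [-0.6, 0, 1.5, 0, -0.1, 0],
  [-0.8, 0, 2, 0, -0.1, 0],
  [-0.9, 0, 2.5, 0, -0.1, 0],
  [-1, 0, 3, 0, -0.1, 0],
  [-1.1, 0, 3.4, 0, -0.1, 0],
  [-1.1, 0, 3.4, 0, -0.1, 0],
  [-1.1, 0, 3.4, 0, -0.1, 0],
  [-1.1, 0, 3.4, 0, -0.1, 0],
])

```text
clock: 20.95
tcp_pos: [0.4281, 0.2452, 0.039]
orientation: [0.557, -0.106, 0.821, 0.072]
wrist_force: [-14.8, -3.9, 4.6]
finger_gap: 0.0283
```

Run:
```python
from tgt import *
from workcell import viewer
now()
for a in [(-57.5,34.7,21.5),(-57.5,34.5,16),(-57.5,34.5,11),(-57.5,34.5,6),(-57.5,34.5,1)]: print(a,delta(*a))
d=viewer.read_camera("wrist"); f=d["frame"];print([int(x) for x in f[194:210,345,0]],[int(x) for x in f[194:210,300,0]])
cv2.imwrite("pics/x11.png",cv2.resize(cv2.convertScaleAbs(f[110:260,220:420],alpha=1.4),(800,600),interpolation=cv2.INTER_CUBIC))
```

```text
t 20.95 Xf -56.86 y 0.00 Zf 34.63 th 21.68 yaw -165.25 | F ex 15.3 ey 0.2 z 4.6 gap 28.3 q [ 0.34  0.6  -0.07  1.27  0.03  0.08]
(-57.5, 34.7, 21.5) (array([-0.1, -0. ,  0.6]), array([-0.04, -0.18, -0.03]))
(-57.5, 34.5, 16) (array([5.2, 0. , 2.6]), array([-0.04, -5.68, -0.03]))
(-57.5, 34.5, 11) (array([9.8, 0. , 4.8]), array([ -0.04, -10.68,  -0.03]))
(-57.5, 34.5, 6) (array([14.1,  0. ,  7.3]), array([ -0.04, -15.68,  -0.02]))
(-57.5, 34.5, 1) (array([18.2,  0. , 10.3]), array([-4.000e-02, -2.068e+01, -2.000e-02]))
[172, 179, 170, 182, 255, 255, 255, 255, 255, 255, 255, 255, 82, 89, 118, 134] [176, 177, 173, 171, 191, 243, 250, 249, 248, 250, 255, 201, 77, 49, 68, 73]
```

View pics/x11.png

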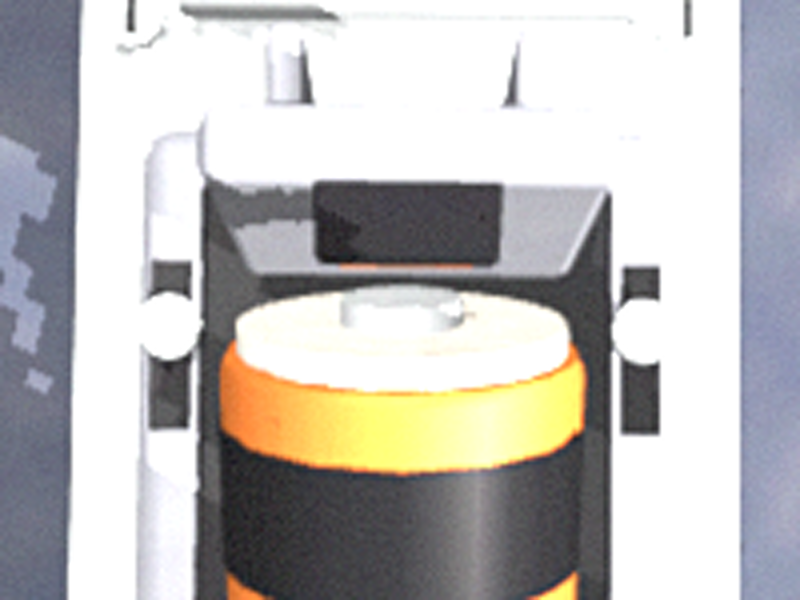

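Run:
```python
from tgt import *
s=get_state()
for th in (20,18.5,17,15.5,14,12.5,11,9.5): print(th,*[list(map(float,v)) for v in delta(-57.2,34.6,th,s=s)])
```

```text
20 [1.5, -0.0, 0.9] [-0.04, -1.68, -0.03]
18.5 [3.0, -0.0, 1.4] [-0.04, -3.18, -0.03]
17 [4.4, 0.0, 1.9] [-0.04, -4.68, -0.03]
15.5 [5.8, 0.0, 2.5] [-0.04, -6.18, -0.03]
14 [7.1, 0.0, 3.1] [-0.04, -7.68, -0.03]
12.5 [8.5, 0.0, 3.8] [-0.04, -9.18, -0.03]
11 [9.8, 0.0, 4.5] [-0.04, -10.68, -0.03]
9.5 [11.1, 0.0, 5.2] [-0.04, -12.18, -0.03]
```

Call:
send_rows([
  [0.8, 0, 0.5, 0, -0.8, 0],
  [1.5, 0, 0.9, 0, -1.7, 0],
  [2.2, 0, 1.2, 0, -2.4, 0],
  [3, 0, 1.4, 0, -3.2, 0],
  [3.7, 0, 1.7, 0, -3.9, 0],
  [4.4, 0, 1.9, 0, -4.7, 0],
  [5.8, 0, 2.5, 0, -6.2, 0],
  [7.1, 0, 3.1, 0, -7.7, 0],
  [7.1, 0, 3.1, 0, -7.7, 0],
  [7.1, 0, 3.1, 0, -7.7, 0],
])

```text
clock: 22.25
tcp_pos: [0.4279, 0.2452, 0.0307]
orientation: [0.611, -0.101, 0.781, 0.079]
wrist_force: [-14.9, -3.9, 4.1]
finger_gap: 0.0282
```

Run:
```python
from tgt import *
from workcell import viewer
s=get_state();now(s)
for th in (12.5,11,9.5,8,6.5,5,3.5,2,.7): print(th,*[list(map(float,v)) for v in delta(-57.2,34.6,th,s=s)])
d=viewer.read_camera("wrist"); f=d["frame"];print([int(x) for x in f[194:210,345,0]],[int(x) for x in f[194:210,300,0]])
cv2.imwrite("pics/x12.png",cv2.resize(cv2.convertScaleAbs(f[110:260,220:420],alpha=1.4),(800,600),interpolation=cv2.INTER_CUBIC))
```

```text
t 22.25 Xf -56.74 y 0.05 Zf 34.06 th 13.99 yaw -165.25 | F ex 15.4 ey 0.2 z 4.1 gap 28.2 q [ 0.34  0.5  -0.23  1.09  0.02  0.08]
12.5 [0.8, 0.0, 0.8] [-0.03, -1.49, -0.02]
11 [2.2, 0.0, 1.3] [-0.04, -2.99, -0.02]
9.5 [3.6, 0.0, 1.8] [-0.04, -4.49, -0.02]
8 [5.0, 0.0, 2.4] [-0.04, -5.99, -0.02]
6.5 [6.4, 0.1, 3.0] [-0.04, -7.49, -0.02]
5 [7.7, 0.1, 3.7] [-0.04, -8.99, -0.02]
3.5 [9.1, 0.1, 4.4] [-0.04, -10.49, -0.02]
2 [10.4, 0.1, 5.1] [-0.04, -11.99, -0.02]
0.7 [11.5, 0.1, 5.7] [-0.04, -13.29, -0.02]
[167, 165, 167, 255, 255, 255, 255, 255, 255, 255, 255, 81, 81, 115, 127, 139] [170, 160, 162, 183, 243, 249, 247, 247, 249, 255, 195, 78, 43, 63, 70, 71]
```

View pics/x12.png

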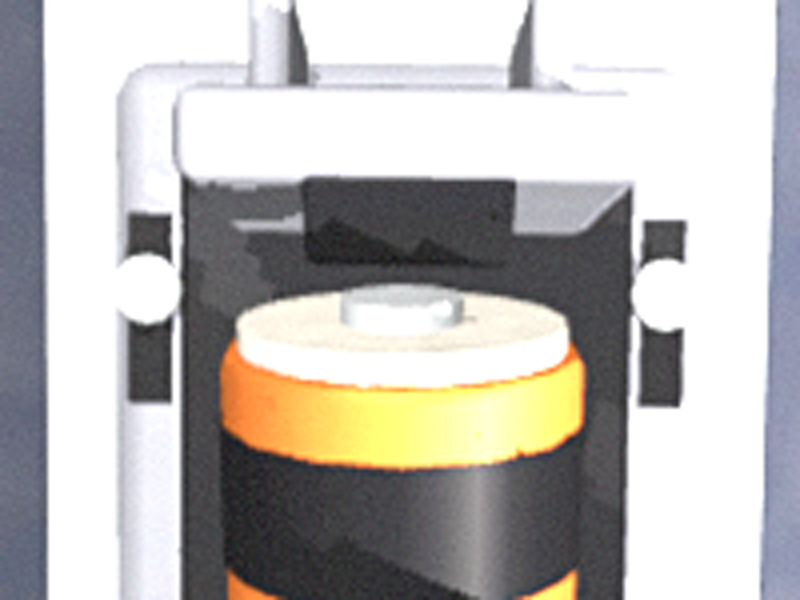

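The button (≈(402,290) in the crop) clears the nose's tip edge (row ≈265) by a visible gap, and the force is steady at 15.4 N. I'll keep lowering.

Call:
send_rows([
  [0.4, 0, 0.6, 0, -0.7, 0],
  [0.8, 0, 0.9, 0, -1.5, 0],
  [1.5, 0, 1.1, 0, -2.2, 0],
  [2.2, 0, 1.3, 0, -3, 0],
  [2.9, 0, 1.6, 0, -3.7, 0],
  [3.6, 0, 1.8, 0, -4.5, 0],
  [4.3, 0, 2.1, 0, -5.2, 0],
  [5, 0, 2.4, 0, -6, 0],
  [5, 0, 2.4, 0, -6, 0],
  [5, 0, 2.4, 0, -6, 0],
])

```text
clock: 23.55
tcp_pos: [0.4286, 0.2453, 0.0244]
orientation: [0.65, -0.097, 0.749, 0.084]
wrist_force: [-14.9, -4.0, 1.4]
finger_gap: 0.0285
```

Run:
```python
from tgt import *
from workcell import viewer
s=get_state();now(s)
for th in (6.5,5,3.5,2,.7): print(th,*[list(map(float,v)) for v in delta(-57.0,34.7,th,s=s)])
d=viewer.read_camera("wrist"); f=d["frame"];print([int(x) for x in f[194:210,345,0]],[int(x) for x in f[194:210,300,0]])
cv2.imwrite("pics/x13.png",cv2.resize(cv2.convertScaleAbs(f[110:260,220:420],alpha=1.4),(800,600),interpolation=cv2.INTER_CUBIC))
```

```text
t 23.55 Xf -56.76 y 0.11 Zf 33.78 th 8.03 yaw -165.24 | F ex 15.5 ey 0.2 z 1.4 gap 28.5 q [ 0.35  0.43 -0.34  0.94  0.01  0.09]
6.5 [0.5, 0.1, 0.6] [-0.03, -1.53, -0.02]
5 [1.9, 0.1, 1.1] [-0.03, -3.03, -0.02]
3.5 [3.3, 0.1, 1.6] [-0.03, -4.53, -0.02]
2 [4.7, 0.1, 2.2] [-0.03, -6.03, -0.02]
0.7 [5.9, 0.1, 2.8] [-0.03, -7.33, -0.02]
[161, 155, 163, 255, 255, 255, 255, 255, 255, 255, 252, 76, 79, 109, 123, 132] [162, 155, 152, 180, 240, 249, 245, 245, 248, 254, 196, 73, 42, 61, 70, 72]
```

View pics/x13.png

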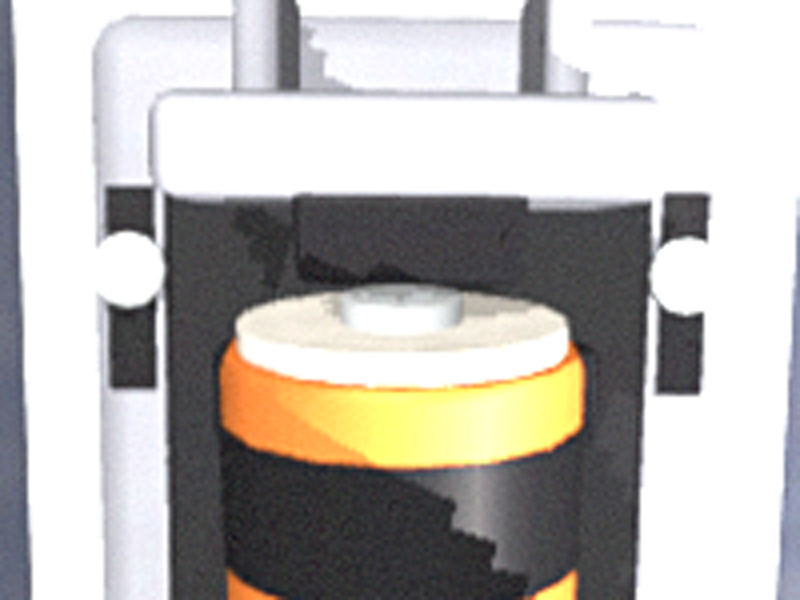

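Call:
send_rows([
  [-0.2, 0, 0.5, 0, 0, 0],
  [0, 0.1, 0.7, 0, -0.7, 0],
  [0.5, 0.1, 0.8, 0, -1.5, 0],
  [1.2, 0.1, 1, 0, -2.2, 0],
  [1.9, 0.1, 1.2, 0, -3, 0],
  [2.6, 0.1, 1.4, 0, -3.8, 0],
  [3.3, 0.1, 1.7, 0, -4.5, 0],
  [4, 0.1, 2, 0, -5.3, 0],
  [4, 0.1, 2, 0, -5.3, 0],
  [4, 0.1, 2, 0, -5.3, 0],
])

```text
clock: 24.85
tcp_pos: [0.4296, 0.2456, 0.0194]
orientation: [0.684, -0.093, 0.718, 0.089]
wrist_force: [-14.9, -2.6, -0.4]
finger_gap: 0.0286
```

Run:
```python
from tgt import *
from workcell import viewer
s=get_state();now(s)
for th in (2,1,.3): print(th,*[list(map(float,v)) for v in delta(-57.0,34.6,th,s=s)])
d=viewer.read_camera("wrist"); f=d["frame"];print([int(x) for x in f[194:210,345,0]],[int(x) for x in f[194:210,300,0]])
cv2.imwrite("pics/x14.png",cv2.resize(cv2.convertScaleAbs(f[110:260,220:420],alpha=1.4),(800,600),interpolation=cv2.INTER_CUBIC))
d=viewer.read_camera("scene"); cv2.imwrite("pics/x14s.png",cv2.resize(d["frame"][170:250,250:350],(750,600),interpolation=cv2.INTER_CUBIC))
```

```text
t 24.85 Xf -56.68 y 0.09 Zf 33.95 th 2.77 yaw -165.24 | F ex 15.1 ey -1.1 z -0.4 gap 28.6 q [ 0.35  0.37 -0.44  0.81  0.    0.1 ]
2 [0.1, 0.1, 0.5] [-0.03, -0.77, -0.01]
1 [1.0, 0.1, 0.8] [-0.03, -1.77, -0.01]
0.3 [1.7, 0.1, 1.1] [-0.03, -2.47, -0.01]
[124, 141, 152, 242, 255, 255, 255, 255, 255, 255, 251, 76, 71, 104, 114, 124] [128, 144, 151, 153, 201, 219, 219, 217, 219, 222, 167, 83, 44, 55, 59, 62]
```

View pics/x14.png

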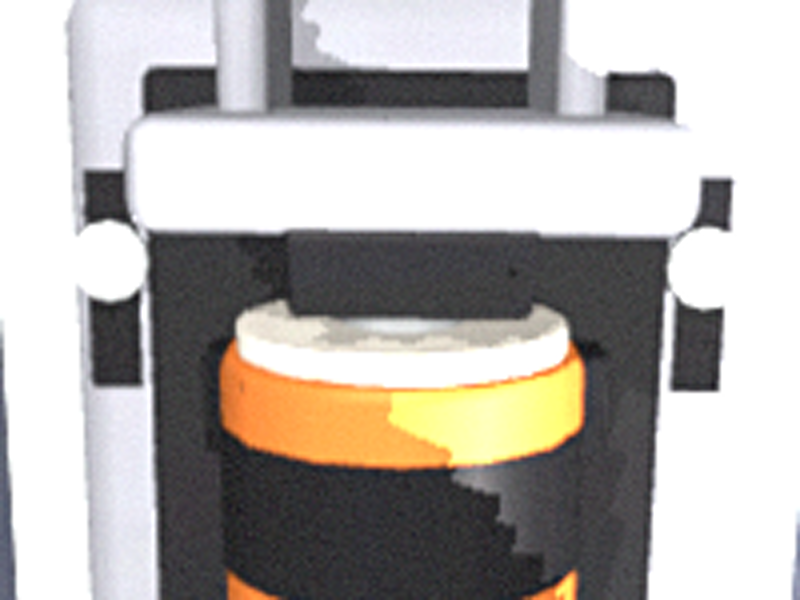

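View pics/x14s.png

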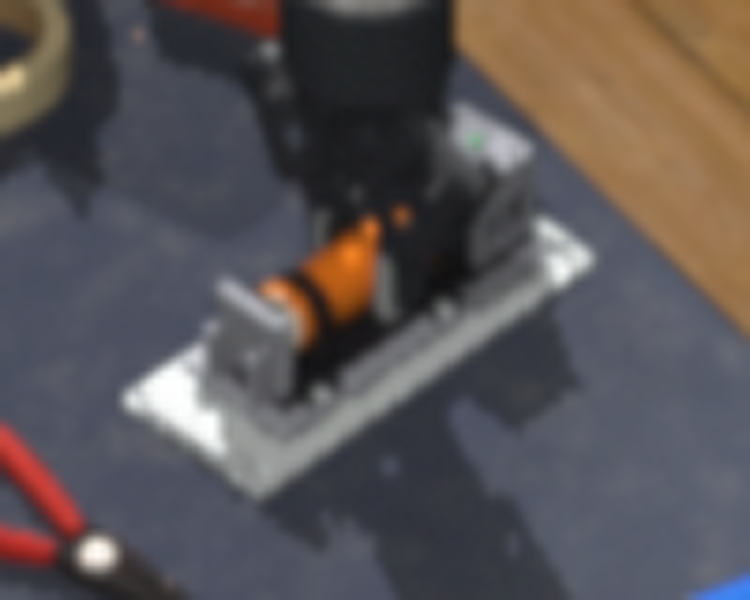

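The button is now under the nose and the face edge is still in front of it. I'll bring it level.

Call:
send_rows([
  [0, 0.1, 0.3, 0, -0.4, 0],
  [0.2, 0.1, 0.4, 0, -0.8, 0],
  [0.6, 0.1, 0.6, 0, -1.3, 0],
  [1, 0.1, 0.8, 0, -1.8, 0],
  [1.4, 0.1, 0.9, 0, -2.1, 0],
  [1.7, 0.1, 1, 0, -2.5, 0],
  [1.7, 0.1, 1, 0, -2.7, 0],
  [1.7, 0.1, 1, 0, -2.7, 0],
  [1.7, 0.1, 1, 0, -2.7, 0],
  [1.7, 0.1, 1, 0, -2.7, 0],
])

```text
clock: 26.2
tcp_pos: [0.4302, 0.2457, 0.0173]
orientation: [0.701, -0.091, 0.702, 0.091]
wrist_force: [-14.5, -3.9, -0.5]
finger_gap: 0.0285
```

Run:
```python
from tgt import *
from workcell import viewer
s=get_state();now(s); print(s["tcp_pos"])
for X in (-55,-50.2): print(X,*[list(map(float,v)) for v in delta(X,34.4,0,s=s)])
d=viewer.read_camera("wrist"); f=d["frame"];print([int(x) for x in f[194:210,345,0]],[int(x) for x in f[194:210,300,0]])
cv2.imwrite("pics/x15.png",cv2.resize(cv2.convertScaleAbs(f[110:260,220:420],alpha=1.4),(800,600),interpolation=cv2.INTER_CUBIC))
```

```text
t 26.20 Xf -56.64 y 0.11 Zf 34.36 th 0.10 yaw -165.24 | F ex 15.0 ey 0.2 z -0.5 gap 28.5 q [ 0.36  0.34 -0.49  0.74  0.    0.1 ]
[0.4302418 0.2457336 0.0172523]
-55 [0.1, 0.1, -1.6] [-0.03, -0.1, 0.0]
-50.2 [0.1, 0.2, -6.4] [-0.03, -0.1, 0.0]
[45, 53, 96, 162, 255, 255, 254, 254, 254, 255, 251, 135, 52, 82, 105, 119] [34, 98, 122, 119, 140, 152, 168, 199, 213, 216, 212, 137, 49, 47, 54, 61]
```

View pics/x15.png

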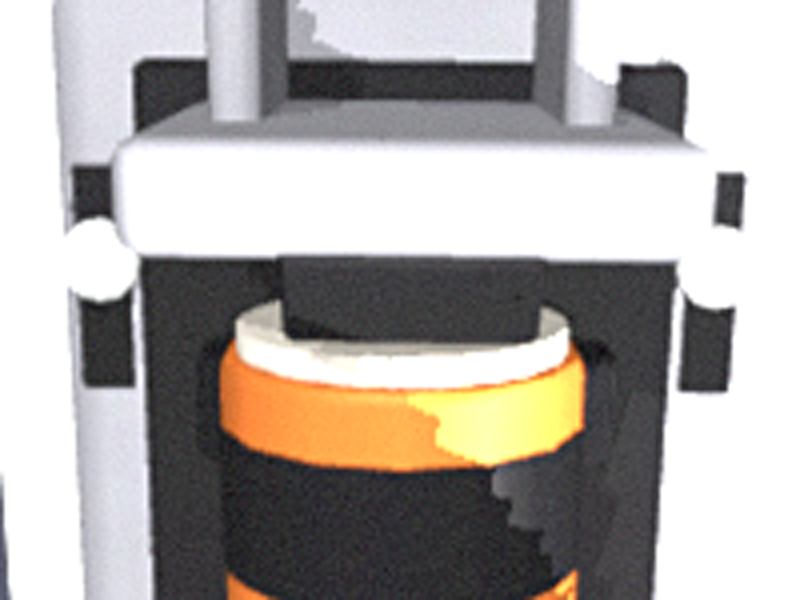

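Call:
send_rows([
  [0, 0, -0.7, 0, 0, 0],
  [0, 0, -1.4, 0, 0, 0],
  [0, 0, -2.1, 0, 0, 0],
  [0, 0, -2.8, 0, 0, 0],
  [0, 0, -3.5, 0, 0, 0],
  [0, 0, -4.2, 0, 0, 0],
  [0, 0, -4.9, 0, 0, 0],
  [0, 0, -5.5, 0, 0, 0],
  [0, 0, -5.5, 0, 0, 0],
  [0, 0, -5.5, 0, 0, 0],
])

```text
clock: 27.5
tcp_pos: [0.4271, 0.245, 0.0176]
orientation: [0.702, -0.091, 0.701, 0.091]
wrist_force: [-10.2, -2.5, -3.8]
finger_gap: 0.0286
```

Run:
```python
from tgt import *
from workcell import viewer
s=get_state();now(s); print(s["tcp_pos"])
d=viewer.read_camera("wrist"); f=d["frame"]
cv2.imwrite("pics/x16.png",cv2.resize(cv2.convertScaleAbs(f[110:260,220:420],alpha=1.4),(800,600),interpolation=cv2.INTER_CUBIC))
```

```text
t 27.50 Xf -53.31 y 0.07 Zf 34.91 th -0.12 yaw -165.25 | F ex 10.5 ey -0.1 z -3.8 gap 28.6 q [ 0.36  0.33 -0.5   0.74 -0.    0.1 ]
[0.42706999 0.24498263 0.01759287]
```

View pics/x16.png

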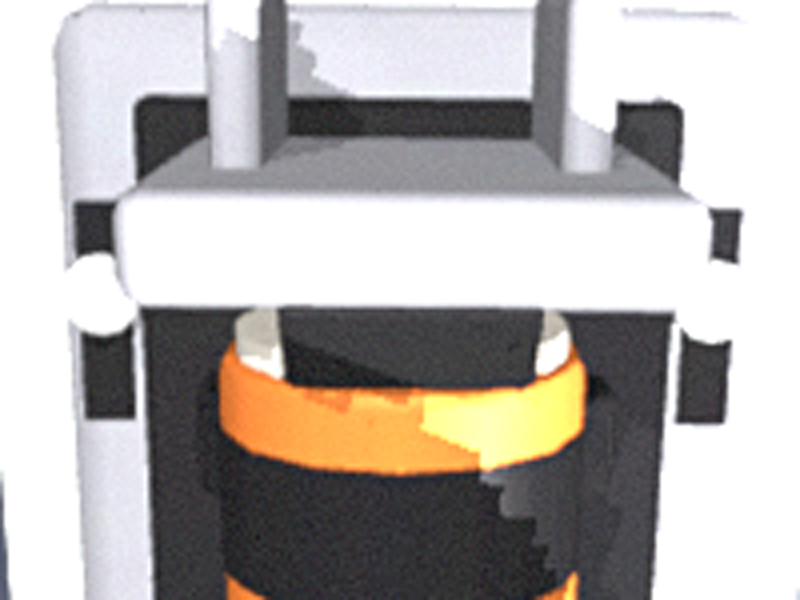

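Call:
send_rows([
  [0.3, 0, -0.6, 0, 0, 0],
  [0.5, 0, -1.2, 0, 0, 0],
  [0.6, 0, -1.8, 0, 0.1, 0],
  [0.6, 0, -2.4, 0, 0.1, 0],
  [0.6, 0, -3, 0, 0.1, 0],
  [0.6, 0, -3.5, 0, 0.1, 0],
  [0.6, 0, -4, 0, 0.1, 0],
  [0.6, 0, -4, 0, 0.1, 0],
  [0.6, 0, -4, 0, 0.1, 0],
  [0.6, 0, -4, 0, 0.1, 0],
])

```text
clock: 28.8
tcp_pos: [0.4251, 0.2445, 0.0176]
orientation: [0.703, -0.09, 0.7, 0.091]
wrist_force: [-8.0, -1.9, -2.6]
finger_gap: 0.0285
```

Run:
```python
from tgt import *
s=get_state();now(s); print(s["tcp_pos"])
```

```text
t 28.80 Xf -51.28 y 0.07 Zf 35.06 th -0.23 yaw -165.27 | F ex 8.2 ey -0.1 z -2.6 gap 28.5 q [ 0.36  0.33 -0.51  0.73 -0.    0.1 ]
[0.42513389 0.24449415 0.01763824]
```

Call:
send_rows([
  [0.2, 0, -0.4, 0, 0, 0],
  [0.3, 0, -0.8, 0, 0.1, 0],
  [0.4, 0, -1.2, 0, 0.2, 0],
  [0.4, 0, -1.6, 0, 0.2, 0],
  [0.4, 0, -2, 0, 0.2, 0],
  [0.4, 0, -2.3, 0, 0.2, 0],
  [0.4, 0, -2.3, 0, 0.2, 0],
  [0.4, 0, -2.3, 0, 0.2, 0],
  [0.4, 0, -2.3, 0, 0.2, 0],
  [0.4, 0, -2.3, 0, 0.2, 0],
])

```text
clock: 30.05
tcp_pos: [0.4241, 0.2442, 0.0176]
orientation: [0.702, -0.09, 0.7, 0.091]
wrist_force: [-5.6, -1.2, -3.3]
finger_gap: 0.0286
```

Run:
```python
from tgt import *
s=get_state();now(s); print(s["tcp_pos"])
```

```text
t 30.05 Xf -50.25 y 0.06 Zf 34.98 th -0.16 yaw -165.27 | F ex 5.7 ey -0.2 z -3.3 gap 28.6 q [ 0.36  0.32 -0.51  0.73  0.    0.1 ]
[0.42410974 0.2442485  0.01762282]
```

Call:
send_rows([
  [0, 0, 0, 0, 0, 0],
  [0, 0, 0, 0, 0, 0],
  [0, 0, 0, 0, 0, 0],
  [0, 0, 0, 0, 0, 0],
  [0, 0, 0, 0, 0, 0],
  [0, 0, 0, 0, 0, 0],
  [0, 0, 0, 0, 0, 0],
  [0, 0, 0, 0, 0, 0],
  [0, 0, 0, 0, 0, 0],
  [0, 0, 0, 0, 0, 0],
], claw=48)

```text
clock: 31.3
tcp_pos: [0.4263, 0.245, 0.0184]
orientation: [0.704, -0.09, 0.699, 0.091]
wrist_force: [-0.8, -0.0, -0.7]
finger_gap: 0.0481
```

Run:
```python
from tgt import *
from workcell import viewer
s=get_state();now(s); print(s["tcp_pos"])
d=viewer.read_camera("wrist"); cv2.imwrite("pics/x18.png",d["frame"])
```

```text
t 31.30 Xf -52.49 y -0.15 Zf 36.02 th -0.40 yaw -165.28 | F ex 0.8 ey -0.2 z -0.7 gap 48.1 q [ 0.36  0.32 -0.51  0.73  0.    0.1 ]
[0.42629993 0.24501985 0.01843306]
```

View pics/x18.png

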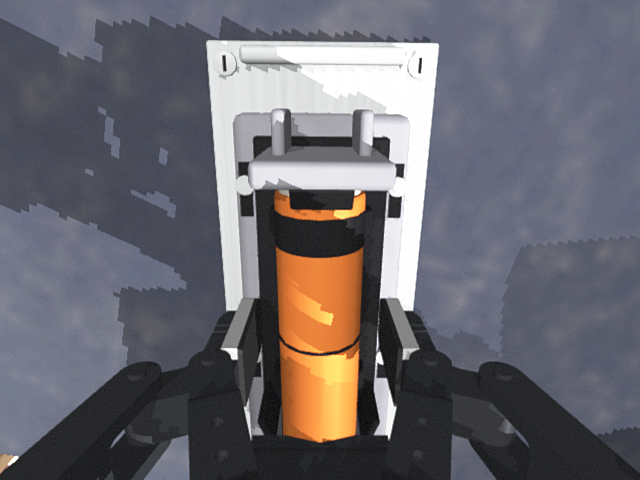

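The stick lies under the nose and the fingers are clear of it on both sides. I'll lift straight away.

Call:
send_rows([
  [-4, 0, 0, 0, 0, 0],
  [-12, 0, 0, 0, 0, 0],
  [-24, 0, 0, 0, 0, 0],
  [-40, 0, 0, 0, 0, 0],
  [-60, 0, 0, 0, 0, 0],
  [-80, 0, 0, 0, 0, 0],
  [-100, 0, 0, 0, 0, 0],
  [-120, 0, 0, 0, 0, 0],
  [-130, 0, 0, 0, 0, 0],
  [-130, 0, 0, 0, 0, 0],
])

```text
clock: 32.6
tcp_pos: [0.426, 0.2449, 0.1494]
orientation: [0.704, -0.09, 0.698, 0.091]
wrist_force: [-0.8, -0.3, 0.0]
finger_gap: 0.0476
```

Run:
```python
from tgt import *
from workcell import viewer
import pickle
s=get_state();now(s); print(s["tcp_pos"])
d=viewer.read_camera("wrist"); pickle.dump(d,open("x19.pkl","wb")); cv2.imwrite("pics/x19.png",d["frame"])
d=viewer.read_camera("scene"); cv2.imwrite("pics/x19s.png",cv2.resize(d["frame"][170:290,240:400],(800,600),interpolation=cv2.INTER_CUBIC))
```

```text
t 32.60 Xf -52.15 y -0.11 Zf 167.08 th -0.52 yaw -165.28 | F ex 0.8 ey 0.1 z 0.0 gap 47.6 q [ 0.36  0.19 -0.33  1.05 -0.    0.1 ]
[0.42601509 0.24491802 0.14938662]
```

View pics/x19.png

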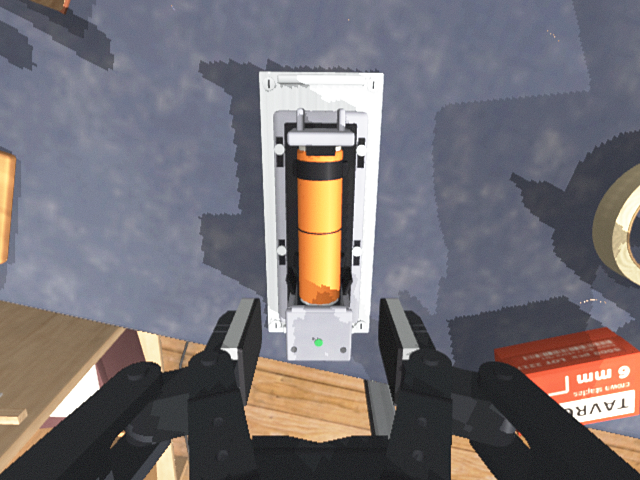

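View pics/x19s.png

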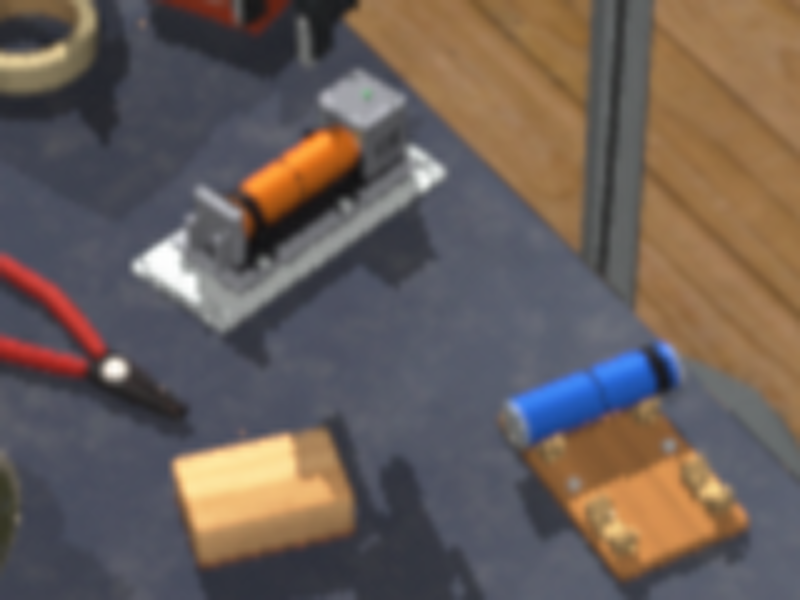

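The stick lies in the cradle, with its button end under the nose (≈(320,150)) and its flat end in the hood mouth (≈(320,302)). The blue stick is still in the rack. One numeric check that it is level.

Run:
```python
from tgt import *
import pickle
d=pickle.load(open("x19.pkl","rb")); f=d["frame"]
P=lambda X,Y,Z: proj(d,C0+X/1e3*ex+Y/1e3*ey+Z/1e3*up).round(1)
print("flat top seated",P(-48.5,0,49),"if on 2deg",P(-48.5,0,47))
for X in (45,-10,-30):
    print(X,"edges z34",P(X,15,34),P(X,-15,34),"at z39",P(X,15,39),P(X,-15,39))
for X in (45,-10,-30):
    r=int(round(P(X,0,34)[1])); row=f[r].astype(int); sat=row[:,2]-row[:,0]; xs=np.where(sat[285:360]>60)[0]+285; print(X,r,xs.min() if len(xs) else None,xs.max() if len(xs) else None,row[285:352:6].tolist() if not len(xs) else "")
print([ [int(v) for v in f[r,320]] for r in range(296,310)])
cv2.imwrite("pics/x19c.png",cv2.resize(cv2.convertScaleAbs(f[115:325,260:380],alpha=1.3),(343,600),interpolation=cv2.INTER_CUBIC))
```

```text
flat top seated [319.  306.8] if on 2deg [319.  305.4]
45 edges z34 [297.7 170.2] [342.9 170.6] at z39 [297.2 171.4] [343.3 171.8]
-10 edges z34 [298.4 248. ] [340.7 248.3] at z39 [298.  250.5] [341.  250.8]
-30 edges z34 [298.6 273.8] [339.9 274.2] at z39 [298.2 276.7] [340.3 277.1]
45 170 None None [[96, 92, 92], [38, 37, 40], [25, 18, 26], [36, 34, 34], [44, 41, 40], [52, 52, 53], [63, 60, 60], [81, 82, 84], [65, 65, 67], [55, 50, 48], [57, 53, 53], [58, 58, 58]]
-10 248 298 340 
-30 274 299 340 
[[49, 109, 198], [51, 111, 200], [50, 107, 199], [51, 111, 202], [49, 108, 198], [45, 106, 198], [46, 105, 200], [54, 108, 201], [128, 150, 190], [127, 131, 140], [117, 112, 112], [130, 123, 124], [164, 158, 160], [198, 189, 190]]
```

View pics/x19c.png

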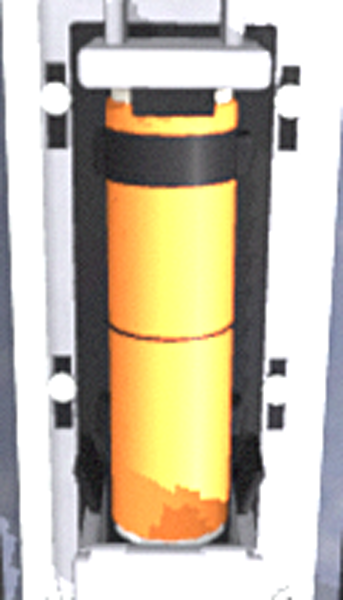

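Run:
```python
from workcell import job,get_state
print(job.hand_in(), get_state()["clock"])
```

```text
the job is handed in; nothing more can be done
the job is handed in; nothing more can be done
```

The orange stick is on charge. I lifted it from the rack, turned it half round and slid its flat end under the hood tilted 21.5°. I pushed it back on the spring, lowered the button end past the nose until level, eased it forward to the catch wall, then let go and lifted clear. I handed in at about 33 s of the 58 s.

**Last checks:**
- In the wrist image after lifting clear, the stick lies in the cradle with its end under the nose and its flat end in the hood mouth. The stick's edge positions match a level stick with its axis at 34 mm to within about 1 pixel.
- In the scene view the blue stick is still in the rack, and the gripper is about 150 mm above the bench, touching nothing.

**What went wrong or disagreed:**
- **Touch on the catch:** on the first descent the stick's underside touched the top of the catch, with about 8 N up. I raised it and went in higher.
- **Contact depth:** my geometry put the contact about 1.6 mm deeper than the spring force did. I went by force, which peaked at about 15.5 N measured between moves, or roughly 9.5 mm. By geometry it would have been about 11.2 mm, still below 11.5 mm but close. I had no direct reading of the contact joint.
- **Flat end:** in the last image its edge is about 2 pixels from where a seated stick should show it, roughly a millimetre or two. The hood edge may partly hide it, so I did not chase it.

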